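# Switch on the dust extraction with the push-and-turn knob

## Robot

A 7-joint arm with a two-finger parallel gripper is mounted at the origin on the work surface; the furniture and walls round the work are solid. World frame = base frame: x ahead of the robot, y to its left, z up, the work surface at z = 0. Lengths are in m, angles in rad, forces in N, time in s.
With the tool pointing down it reaches from about 0.425 to 0.975 m from the base axis. Payload 16.7 kg.
Tool frame: the origin (TCP) lies on the centre line of the jaws, within the pads' length; the fingertips stand 8 mm ahead of it and the grasp point (between the pads) lies 11 mm behind it; z points along the fingers, y is the direction in which the jaws open and shut (so a half turn about z gives the same grasp; the last joint's range is limited). The gripper opens to 85 mm and grips with 20 to 120 N. Pads are 22 mm wide; open, the fingers measure 114 mm over their backs; the gripper's body (76 mm by 85 mm) begins 54 mm behind the grasp point. The pads swing forward as they close: fully open they stand 13 mm farther back than shut.
Start: joints at [-1.498, 0.426, 0.074, 1.606, -0.034, 1.111, -0.067], TCP at [0.149, 0.658, 0.239] pointing down, gripper open.
Joint ranges: [-2.85, 2.85], [-0.5, 2.14], [-1.23, 1.37], [0.21, 2.46], [-1.02, 4.16], [0.16, 2.05], [-2.73, 2.73]. Speed limits (rad/s): [1.89, 1.89, 2.39, 2.39, 3.01, 3.01, 3.01].

## Interface

Orientations are given as a 3x3 rotation matrix whose columns are the frame's x, y, z axes.
In Python, from cell import r gives the robot as it stands.
- The arm moves only by the tool play_rows, never from a script. Its argument "series" is a list of rows, each a list of 3 entries, a list of its own where there are three numbers: the turn, a rotation vector about the world's x, y, z in units of 8 degrees (1.0 is 8 degrees), then the shift along the world's x, y, z in units of 25 mm (1.0 is 25 mm), then the gripper command: -1 is fully open, 1 is shut, values between are in proportion. A call has 1 to 10 rows; each row shifts and turns the commanded pose from where the row before left it; what a row does not reach is not made up. A row lasts 1/8 s, in which the tool goes at most 62.5 mm and 10.7 degrees, less where a joint would pass 70% of its speed; a pose out of reach is approached as far as the arm can. A call is refused whole if a number of a shift passes 1 or a number of a turn 1, either way. A call with a gripper value outside its range is refused whole. The fingers move at their own pace and stop on an object; the grip force is fixed at half the most. Time passes only in rows, so rows that do not move let the fingers close. It gives the time, the measured TCP pose, the force and the opening at its end, in the units of the state.
- r.sense(): the state, without advancing time (a new reading comes with each control period).
- r.get_image(name): name is "side" or "top" or "wrist"; returns the picture (400x640x3 uint8, red, green, blue); there is no depth.
- r.calibration(name): a dict with "mtx" (3x3 intrinsics, pixels), "R" (3x3) and "t" (3): a world point X has camera coordinates R X + t; the wrist camera has in their place "hand_eye" (4x4, takes a point from camera to tool coordinates, whose origin is the TCP and whose axes are the flange's). Camera axes: x right, y down, z forward; pixel columns grow to the right and rows downward; lengths in m; the calibration is good to about 2 mm. A picture is of the moment at which its call begins: read the wrist's pose just before it. calibration takes no time and is no camera call.
- r.finish_job(): hands the job in, once; it reports no verdict.
The state is a dict: "time_s": time; "qpos": joint angles; "joint_vel": joint speeds; "joint_torque": joint torques, N m; "tool_pos": TCP position; "tcp_rot": TCP orientation; "contact_force": force on the tool from outside, world axes, zero at the start; "moment": the same for the moment, N m; "width": finger opening in m.
Only numpy, scipy, OpenCV 4.12 (cv2) and the standard library are available. Lean on these libraries where they do the work, as an engineer would, in place of code of your own. Each camera call takes 0.05 s, during which the arm holds its last target. There are 200 camera calls.

## Task

Switch on the dust extraction: on the grey switch box whose knob has a bar grip, push the spring knob fully in and, holding it in, turn it clockwise (seen from above) past its safety stop, from the index mark where its pointer stands now to the other index mark. Then let go so that the knob springs back out, and leave the round timer dial on the other box as it is.

Things in the scene. Friction and masses are not known exactly. Their poses are not given: they have to be found in the camera images.
- bar_knob_grip (a point): Black bar-grip knob on one of two grey boxes (120x120x50 mm, fixed): bar 46 long (along this x, + to the pointer), 16 wide, 37 mm above a 50 mm wide skirt whose top is 68 mm above the table (knob out). Point on the knob's axis, 24 mm above the skirt, 13 below the bar's top; z up; x turns with the knob. Grip across the width, fingertips 10 to 15 mm above the skirt. Not the round dial, which has no bar.
- knob_plunger (a joint): How far the bar knob is pushed in (straight down), m: 0 out, 0.010 fully in. Spring: 5 N when out, 10 N when in. Pushed in over 0.007, the lug under the skirt's edge (below the pointer, 34 mm from the axis) passes under the steel bridge that is the safety stop. The bridge's top is 66 mm above the table, 27 to 43 mm from the axis, 25 degrees clockwise of the OFF mark.
- bar_knob (a joint): Turn of the bar knob, rad, growing clockwise seen from above: 0 at the OFF index mark, 1.05 (60 degrees) at the ON index mark, end stop 1.25. Starts between 0 and 0.1. Not pushed in, it meets the safety stop at about 0.18; beyond about 0.70 the lug is past the bridge and the knob can spring out. Turns lightly (0.04 N m) and stays where it is left.
- timer_dial (a joint): Turn of the round fluted dial (62 mm wide, 30 mm high) on the other grey box, rad, growing clockwise. It starts between 0.4 and 0.6 and turns lightly. Leave it alone.

How it is judged:
On the way:
1. the bar knob is pushed in at least 6 mm before it is turned past its safety stop (value of joint knob_plunger above 0.006 m and value of joint bar_knob below 0.25 rad), for 0.05 s.
At the end, for the whole second after the job is handed in: The bar knob's turn is at the ON mark (1.05 rad): at least 0.80 rad, anywhere up to its end stop at 1.25 rad; it is sprung out again (pushed in by less than 3 mm); the round dial is still between 0.2 and 0.8 rad (value of joint bar_knob above 0.8 rad and value of joint knob_plunger below 0.003 m and value of joint timer_dial between 0.2 and 0.8 rad); the robot touches nothing.
It fails at once if the bar knob is forced past its safety stop without being pushed in (value of joint bar_knob between 0.35 and 0.55 rad and value of joint knob_plunger below 0.005 m).
It fails at once if the round timer dial is turned away from its setting (below 0.2 or above 0.8 rad) (value of joint timer_dial below 0.2 rad or value of joint timer_dial above 0.8 rad).
It also fails if it takes over 29 s, if anything falls off the work surface, if the arm or the gripper's body presses on something with over 40 N, if the wrist force passes 120 N, or if a joint passes its speed limit or range.

## Working session

There is one attempt and no reset: what is moved stays moved. The work goes in short steps, Python scripts to look and compute and a tool call to move; the robot and the scene stay as the last step left them, time stands still between calls to the robot, and variables do not carry over. Pictures are saved under pics/ and viewed, about 8 in all and at most 12, crops included, and the job is handed in when it is done.

Besides the shell and the picture viewer there is one more tool, called after "Request:" as name(argument=value, ...), one argument or row to a line, values as JSON. play_rows: Moves the arm, as the interface text tells. Its arguments: {"type":"object","properties":{"series":{"type":"array","items":{"type":"array"}}},"required":["series"]}

```bash
mkdir -p pics; python3 - <<'E'
from cell import r
import cv2,numpy as np
s=r.sense()
print(s)
for n in("top","side"):
    im=r.get_image(n); cv2.imwrite(f"pics/{n}0.png",im[:,:,::-1]); c=r.calibration(n); print(n,c)
E
```

```text
{'time_s': 0.0, 'qpos': array([-1.49751125,  0.42673772,  0.0738668 ,  1.60666213, -0.03410502,
        1.11078913, -0.06708067]), 'joint_vel': array([ 0.00030138, -0.00156663,  0.00086539,  0.00115171, -0.00149598,
        0.00048734, -0.00018106]), 'joint_torque': array([ 4.90081966e-04, -9.49837875e+01,  3.76181781e+00, -4.63520408e+01,
        1.92248239e-02,  1.04788475e-02, -1.58145504e-04]), 'tool_pos': array([0.14908421, 0.65789549, 0.23858293]), 'tcp_rot': array([[-9.75279096e-01,  2.20976577e-01, -1.95094782e-04],
       [ 2.20976639e-01,  9.75278205e-01, -1.32202820e-03],
       [-1.01865577e-04, -1.33245786e-03, -9.99999107e-01]]), 'contact_force': array([-0.18561991, -0.12706808,  0.13036235]), 'moment': array([ 0.01898497, -0.05981938, -0.00402898]), 'width': 0.08523774829630307}
top {'mtx': array([[368.54641969,   0.        , 322.34568049],
       [  0.        , 368.54641969, 199.48999246],
       [  0.        ,   0.        ,   1.        ]]), 'R': array([[ 0.00307047, -0.9999184 ,  0.01239987],
       [-0.98872933, -0.00489171, -0.1496342 ],
       [ 0.14968264, -0.01180067, -0.98866367]]), 't': array([-0.11295166,  0.52928504,  0.88192011])}
side {'mtx': array([[474.81201627,   0.        , 298.04971901],
       [  0.        , 474.81201627, 203.04313293],
       [  0.        ,   0.        ,   1.        ]]), 'R': array([[ 0.98984371, -0.14168624,  0.01159453],
       [-0.08450195, -0.65200476, -0.75349135],
       [ 0.11431904,  0.74485892, -0.65735557]]), 't': array([-0.53231544,  0.05709837,  0.94453024])}
```

View pics/top0.png

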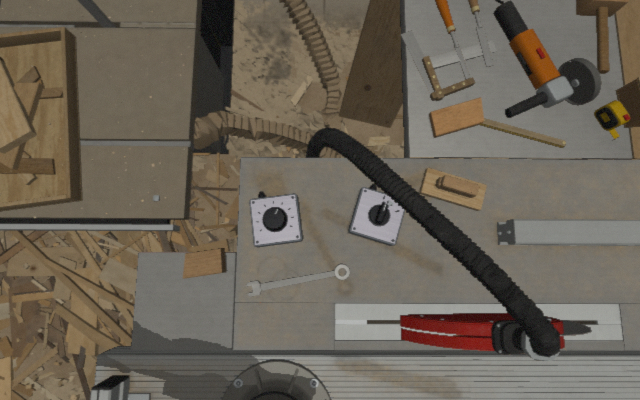

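View pics/side0.png

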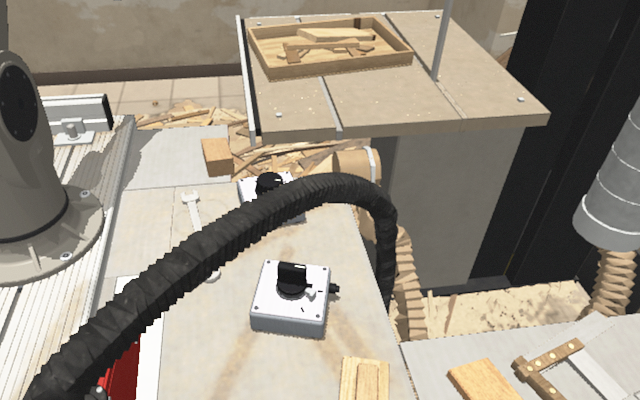

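The top view shows two boxes at (275,219) and (378,215), with a black hose arching from (320,140) to (540,340). The side view shows the bar-grip knob on the nearer box, at about (292,275), so it is the right-hand one in the top view. I'll enlarge both.

```bash
python3 - <<'E'
import cv2,numpy as np
a=cv2.imread("pics/top0.png")[170:260,330:430]; b=cv2.imread("pics/side0.png")[245:345,240:350]
a=cv2.resize(a,None,fx=4,fy=4,interpolation=2);a=cv2.resize(a,(400,360)); b=cv2.resize(b,(396,360),interpolation=2)
cv2.imwrite("pics/crop1.png",np.hstack([a,b]))
E
```

```text
(no output)
```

View pics/crop1.png

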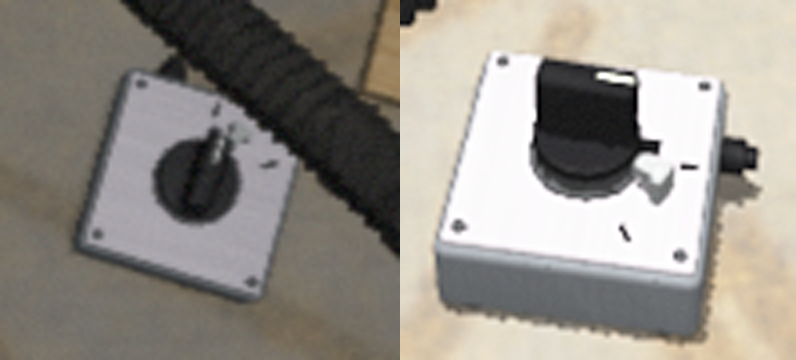

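```bash
cat > h.py <<'E'
from cell import r
import numpy as np
C={n:r.calibration(n) for n in("top","side")}
def bp(n,u,v,z):
    c=C[n]; d=c["R"].T@np.linalg.solve(c["mtx"],[u,v,1]); o=-c["R"].T@c["t"]
    return o+d*(z-o[2])/d[2]
def pj(n,X):
    c=C[n]; p=c["mtx"]@(c["R"]@np.array(X)+c["t"]); return p[:2]/p[2]
E
python3 - <<'E'
from h import *
np.set_printoptions(precision=4,suppress=True)
T=lambda x,y:(330+x/4,170+y/4); S=lambda x,y:(240+(x-400)/3.6,245+y/3.6)
print("top screws",*[bp("top",*T(*p),.05) for p in[(142,84),(98,234),(252,282)]])
print("side screws",*[bp("side",*S(*p),.05) for p in[(502,62),(704,87),(459,226),(680,256)]])
print("marks top",*[bp("top",*T(*p),.05) for p in[(217,110),(268,163)]])
print("marks side",*[bp("side",*S(*p),.05) for p in[(689,166),(625,233)]])
print("skirt top",bp("top",*T(197,180),.065))
print("dial",bp("top",275,219,.075))
for p in[(330,140),(360,160),(390,180),(420,205),(460,245)]:
  print(p,[(z,bp("top",*p,z)[:2].round(3),pj("side",bp("top",*p,z)).round()) for z in np.arange(.1,.45,.05)])
E
```

```text
top screws [ 0.5502 -0.2181  0.05  ] [ 0.4568 -0.1897  0.05  ] [ 0.4279 -0.2836  0.05  ]
side screws [ 0.4583 -0.1872  0.05  ] [ 0.552  -0.2156  0.05  ] [ 0.4304 -0.2804  0.05  ] [ 0.5241 -0.3089  0.05  ]
marks top [ 0.5341 -0.2645  0.05  ] [ 0.5011 -0.2953  0.05  ]
marks side [ 0.5366 -0.2612  0.05  ] [ 0.5022 -0.2938  0.05  ]
skirt top [ 0.4887 -0.2487  0.065 ]
dial [0.4769 0.0024 0.075 ]
(330, 140) [(np.float64(0.1), array([ 0.665, -0.128]), array([378., 208.])), (np.float64(0.15000000000000002), array([ 0.649, -0.126]), array([373., 187.])), (np.float64(0.20000000000000004), array([ 0.633, -0.125]), array([367., 164.])), (np.float64(0.25000000000000006), array([ 0.617, -0.123]), array([360., 139.])), (np.float64(0.30000000000000004), array([ 0.601, -0.121]), array([353., 111.])), (np.float64(0.3500000000000001), array([ 0.585, -0.12 ]), array([345.,  81.])), (np.float64(0.40000000000000013), array([ 0.569, -0.118]), array([336.,  48.]))]
(360, 160) [(np.float64(0.1), array([ 0.616, -0.2  ]), array([362., 238.])), (np.float64(0.15000000000000002), array([ 0.603, -0.194]), array([3
[... 1401 characters left out ...]
00000001), array([ 0.474, -0.269]), array([281., 143.])), (np.float64(0.40000000000000013), array([ 0.468, -0.255]), array([273., 101.]))]
(460, 245) [(np.float64(0.1), array([ 0.416, -0.428]), array([252., 379.])), (np.float64(0.15000000000000002), array([ 0.415, -0.409]), array([248., 345.])), (np.float64(0.20000000000000004), array([ 0.413, -0.39 ]), array([243., 308.])), (np.float64(0.25000000000000006), array([ 0.412, -0.37 ]), array([238., 268.])), (np.float64(0.30000000000000004), array([ 0.41 , -0.351]), array([233., 226.])), (np.float64(0.3500000000000001), array([ 0.409, -0.332]), array([227., 180.])), (np.float64(0.40000000000000013), array([ 0.407, -0.313]), array([221., 131.]))]
```

Both views agree. The knob axis is at about (0.490, -0.248), with the bar along about -17° to -23° and ON at about -77°. The hose passes about 26 mm beside the axis at z≈0.26, so a vertical hand would hit it. I'll tilt the tool about 30° in the bar's plane, with the body leaning to the bar's tail, away from the hose for the whole turn. First I swing over.

Request:
play_rows(
  series=[
    [[0, 0, 0], [0.6, -1, 0.1], -1],
    [[0, 0, 0], [0.6, -1, 0.1], -1],
    [[0, 0, 0], [0.6, -1, 0.1], -1],
    [[0, 0, 0], [0.6, -1, 0.1], -1],
    [[0, 0, 0], [0.6, -1, 0.1], -1],
    [[0, 0, 0], [0.6, -1, 0.1], -1],
    [[0, 0, 0], [0.6, -1, 0.1], -1],
    [[0, 0, 0], [0.6, -1, 0.1], -1],
    [[0, 0, 0], [0.6, -1, 0.1], -1],
    [[0, 0, 0], [0.6, -1, 0.1], -1],
  ],
)

```text
time_s: 1.35
tool_pos: [0.2997, 0.4069, 0.2644]
tcp_rot: [[-0.975, 0.221, -0.0], [0.221, 0.975, -0.0], [0.0, -0.0, -1.0]]
contact_force: [0.1, -0.2, -0.4]
width: 0.0854
```

Request:
play_rows(
  series=[
    [[0, 0, 0], [0.7, -1, 0], -1],
    [[0, 0, 0], [0.7, -1, 0], -1],
    [[0, 0, 0], [0.7, -1, 0], -1],
    [[0, 0, 0], [0.7, -1, 0], -1],
    [[0, 0, 0], [0.7, -1, 0], -1],
    [[0, 0, 0], [0.7, -1, 0], -1],
    [[0, 0, 0], [0.7, -1, 0], -1],
    [[0, 0, 0], [0.7, -1, 0], -1],
    [[0, 0, 0], [0.7, -1, 0], -1],
    [[0, 0, 0], [0.7, -1, 0], -1],
  ],
)

```text
time_s: 2.6
tool_pos: [0.4744, 0.157, 0.2643]
tcp_rot: [[-0.975, 0.221, -0.0], [0.221, 0.975, 0.0], [0.0, 0.0, -1.0]]
contact_force: [0.8, 0.0, -0.4]
width: 0.0852
```

```bash
python3 - <<'E'
from h import *
s=r.sense();np.set_printoptions(precision=3,suppress=True)
print(s["time_s"],s["qpos"],s["tool_pos"],s["tcp_rot"]); print(r.calibration("wrist"))
E
```

```text
2.6 [-0.857  0.11   0.446  1.982 -0.055  1.061  0.962] [0.474 0.157 0.264] [[-0.975  0.221 -0.   ]
 [ 0.221  0.975  0.   ]
 [ 0.     0.    -1.   ]]
{'mtx': array([[335.606,   0.   , 324.301],
       [  0.   , 335.606, 202.251],
       [  0.   ,   0.   ,   1.   ]]), 'hand_eye': array([[ 0.   , -0.946, -0.324,  0.084],
       [ 1.   ,  0.   ,  0.   , -0.   ],
       [-0.   , -0.324,  0.946, -0.135],
       [ 0.   ,  0.   ,  0.   ,  1.   ]])}
```

Request:
play_rows(
  series=[
    [[-0.12, -0.35, 0], [-0.1, -1, 0], -1],
    [[-0.12, -0.35, 0], [-0.1, -1, 0], -1],
    [[-0.12, -0.35, 0], [-0.1, -1, 0], -1],
    [[-0.12, -0.35, 0], [-0.1, -1, 0], -1],
    [[-0.12, -0.35, 0], [-0.1, -1, 0], -1],
    [[-0.12, -0.35, 0], [-0.1, -1, 0], -1],
    [[-0.12, -0.35, 0], [-0.1, -1, 0], -1],
    [[-0.12, -0.35, 0], [-0.1, -1, 0], -1],
    [[-0.12, -0.35, 0], [-0.1, -1, 0], -1],
    [[-0.12, -0.35, 0], [-0.1, -1, 0], -1],
  ],
)

```text
time_s: 3.85
tool_pos: [0.4486, -0.0927, 0.2642]
tcp_rot: [[-0.852, 0.234, 0.469], [0.179, 0.971, -0.16], [-0.492, -0.053, -0.869]]
contact_force: [0.2, -0.6, 0.6]
width: 0.0854
```

```bash
python3 - <<'E'
from h import *
import cv2
s=r.sense();np.set_printoptions(precision=3,suppress=True)
print(s["time_s"],s["qpos"],s["tool_pos"],s["tcp_rot"])
E
```

```text
3.85 [-0.652 -0.314  0.464  2.401  0.655  0.656  0.719] [ 0.449 -0.093  0.264] [[-0.852  0.234  0.469]
 [ 0.179  0.971 -0.16 ]
 [-0.492 -0.053 -0.869]]
```

Request:
play_rows(
  series=[
    [[0, 0, 0], [-0.1, -0.9, -0.45], -1],
    [[0, 0, 0], [-0.1, -0.9, -0.45], -1],
    [[0, 0, 0], [-0.1, -0.9, -0.45], -1],
    [[0, 0, 0], [-0.1, -0.9, -0.45], -1],
    [[0, 0, 0], [-0.1, -0.9, -0.45], -1],
    [[0, 0, 0], [-0.1, -0.9, -0.45], -1],
    [[0, 0, 0], [0, 0, 0], -1],
  ],
)

```text
time_s: 4.72
tool_pos: [0.4331, -0.2279, 0.1961]
tcp_rot: [[-0.853, 0.237, 0.466], [0.181, 0.97, -0.161], [-0.49, -0.053, -0.87]]
contact_force: [0.2, -0.1, 0.2]
width: 0.0857
```

```bash
python3 - <<'E'
from h import *
import cv2
s=r.sense();np.set_printoptions(precision=3,suppress=True)
print(s["time_s"],s["qpos"],s["tool_pos"],s["tcp_rot"])
np.savez("w1.npz",p=s["tool_pos"],R=s["tcp_rot"])
cv2.imwrite("pics/w1.png",r.get_image("wrist")[:,:,::-1])
E
```

```text
4.725 [-0.72  -0.221  1.014  2.448  0.589  0.341  1.166] [ 0.433 -0.228  0.196] [[-0.853  0.237  0.466]
 [ 0.181  0.97  -0.161]
 [-0.49  -0.053 -0.87 ]]
```

View pics/w1.png

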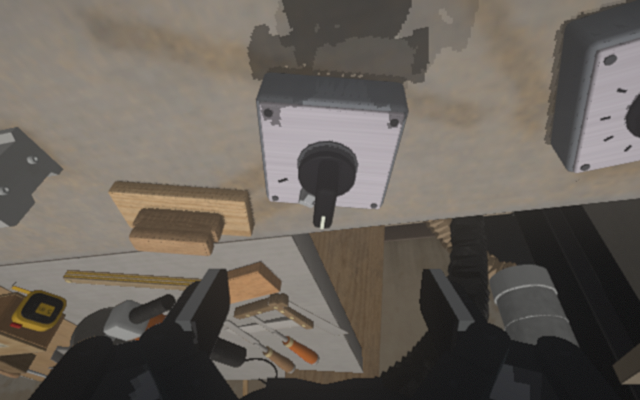

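The wrist view shows the knob skirt at about (327,168), the pointer's white end at about (322,221) and the lid screws at (268,113), (393,123), (275,198) and (375,206). The hose is behind the fingertips at about (380,370). I'll measure from it.

```bash
cat >> h.py <<'E'
def wbp(f,u,v,z):
    d=np.load(f); c=r.calibration("wrist"); H=c["hand_eye"]
    o=d["p"]+d["R"]@H[:3,3]; q=d["R"]@H[:3,:3]@np.linalg.solve(c["mtx"],[u,v,1]); return (o+q*(z-o[2])/q[2])
E
python3 - <<'E'
from h import *
import cv2
np.set_printoptions(precision=4,suppress=True)
P=[wbp("w1.npz",*p,.05) for p in[(268,113),(393,123),(275,198),(375,206)]]
for p in P: print(p)
print("centre",np.mean(P,0)); a=wbp("w1.npz",322,222,.105);print("pointer end",a)
im=cv2.imread("pics/w1.png")[90:240,240:420]; cv2.imwrite("pics/w1c.png",cv2.resize(im,None,fx=4,fy=4,interpolation=2))
E
```

```text
[ 0.4299 -0.2801  0.05  ]
[ 0.4585 -0.1868  0.05  ]
[ 0.524  -0.3086  0.05  ]
[ 0.5536 -0.213   0.05  ]
centre [ 0.4915 -0.2471  0.05  ]
pointer end [ 0.5026 -0.2517  0.105 ]
```

View pics/w1c.png

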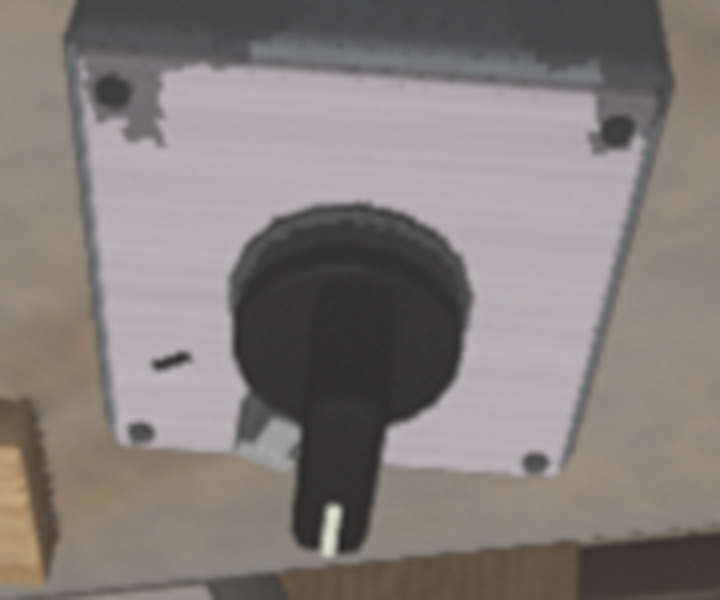

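```bash
python3 - <<'E'
from h import *
np.set_printoptions(precision=4,suppress=True)
a=np.array([.491,-.2475])
for p in [(333,505),(328,553)]:
    x=wbp("w1.npz",240+p[0]/4,90+p[1]/4,.105); d=x[:2]-a; print(x,d,np.hypot(*d),np.degrees(np.arctan2(d[1],d[0])))
s=r.sense();R=s["tcp_rot"];print(np.degrees(np.arctan2(-R[0,1],R[1,1])), s["tool_pos"])
E
```

```text
[ 0.4956 -0.249   0.105 ] [ 0.0046 -0.0015] 0.00486628452983366 -17.363166614044896
[ 0.5106 -0.2537  0.105 ] [ 0.0196 -0.0062] 0.02055596027344422 -17.539530699281254
-13.61654592856105 [ 0.4337 -0.2269  0.1965]
```

```bash
python3 - <<'E'
from h import *
from scipy.spatial.transform import Rotation as Q
np.set_printoptions(precision=3,suppress=True)
s=r.sense();b=np.radians(-17.5);p=np.array([np.cos(b),np.sin(b),0]);t=np.radians(30)
z=np.sin(t)*p-np.cos(t)*np.array([0,0,1]);y=np.array([-np.sin(b),np.cos(b),0]);x=np.cross(y,z)
D=np.c_[x,y,z]; print(D,np.degrees(Q.from_matrix(D@s["tcp_rot"].T).as_rotvec())/8, (np.r_[.493,-.248,.091]-s["tool_pos"])/.025)
E
```

```text
[[-0.826  0.301  0.477]
 [ 0.26   0.954 -0.15 ]
 [-0.5    0.    -0.866]] [ 0.344 -0.172 -0.483] [ 2.373 -0.845 -4.219]
```

Request:
play_rows(
  series=[
    [[0.17, -0.09, -0.24], [0, 0, 0], 0],
    [[0.17, -0.09, -0.24], [0, 0, 0], 0],
    [[0, 0, 0], [0.4, -0.14, -0.7], 0],
    [[0, 0, 0], [0.4, -0.14, -0.7], 0],
    [[0, 0, 0], [0.4, -0.14, -0.7], 0],
    [[0, 0, 0], [0, 0, 0], 0],
  ],
)

```text
time_s: 5.52
tool_pos: [0.4474, -0.2266, 0.1686]
tcp_rot: [[-0.828, 0.3, 0.474], [0.26, 0.954, -0.149], [-0.497, -0.0, -0.868]]
contact_force: [0.1, -0.7, 0.3]
width: 0.0424
```

```bash
python3 - <<'E'
from h import *
import cv2
s=r.sense();np.set_printoptions(precision=3,suppress=True)
print(s["time_s"],s["qpos"],s["tool_pos"],s["tcp_rot"],s["contact_force"],s["width"],(np.r_[.493,-.248,.091]-s["tool_pos"])/.025)
w=r.get_image("wrist");t=r.get_image("side")
cv2.imwrite("pics/w2.png",np.hstack([cv2.resize(w,(400,250)),cv2.resize(t[130:330,160:480],(400,250))])[:,:,::-1])
E
```

```text
5.525 [-0.979 -0.062  1.373  2.461  0.052  0.176  1.627] [ 0.447 -0.227  0.169] [[-0.828  0.3    0.474]
 [ 0.26   0.954 -0.149]
 [-0.497 -0.    -0.868]] [ 0.079 -0.688  0.294] 0.04240886208825686 [ 1.823 -0.857 -3.103]
```

View pics/w2.png

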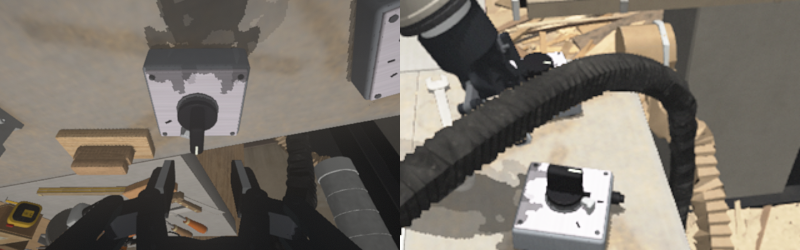

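The axial approach got stuck at the limits: J3 is at 1.373, J4 at 2.461 and J6 at 0.176. The picture shows the knob untouched and the gripper clear of the hose. I'll identify the kinematics from the recorded samples so I can pick a feasible posture and path.

```bash
cat > kin.py <<'E'
import numpy as np, itertools
from scipy.optimize import least_squares
from scipy.spatial.transform import Rotation as Q
S=[([-1.49751,.42674,.07387,1.60666,-.03411,1.11079,-.06708],[.14908,.6579,.23858],[[-.9753,.221,0],[.221,.9753,-.0013],[0,-.0013,-1]]),
([-.857,.110,.446,1.982,-.055,1.061,.962],[.474,.157,.264],[[-.975,.221,0],[.221,.975,0],[0,0,-1]]),
([-.652,-.314,.464,2.401,.655,.656,.719],[.449,-.093,.264],[[-.852,.234,.469],[.179,.971,-.16],[-.492,-.053,-.869]]),
([-.720,-.221,1.014,2.448,.589,.341,1.166],[.433,-.228,.196],[[-.853,.237,.466],[.181,.97,-.161],[-.49,-.053,-.87]]),
([-.979,-.062,1.373,2.461,.052,.176,1.627],[.447,-.227,.169],[[-.828,.3,.474],[.26,.954,-.149],[-.497,0,-.868]])]
def fk(q,p,sg,full=False):
    H,a,b,c,o1,o7,e1,e2,f,g=p; R=Q.from_euler('z',sg[0]*q[0]+o1); X=np.array([0,0,H])+R.apply([g,0,0])
    R=R*Q.from_euler('y',q[1])*Q.from_euler('z',sg[1]*q[2]); X=X+R.apply([e1,0,a]); E=X
    R=R*Q.from_euler('y',q[3])*Q.from_euler('z',sg[2]*q[4]); X=X+R.apply([e2,0,b]); W=X
    R=R*Q.from_euler('y',q[5]); X=X+R.apply([f,0,0]); R=R*Q.from_euler('z',sg[3]*q[6]+o7); X=X+R.apply([0,0,c])
    return (X,R.as_matrix(),E,W) if full else (X,R.as_matrix())
def res(p,sg):
    return np.concatenate([np.r_[(x:=fk(q,p,sg))[0]-t,.3*(x[1]-np.array(m)).ravel()] for q,t,m in S]+[.01*np.array(p[6:])])
if __name__=="__main__":
    out=[]
    for sg in itertools.product([1,-1],repeat=4):
        for o1,o7 in itertools.product([0,np.pi],[0,np.pi/2,np.pi,-np.pi/2]):
            s=least_squares(res,[.3,.4,.4,.25,o1,o7,0,0,0,0],args=(sg,)); out.append((s.cost,sg,s.x))
    out.sort(key=lambda o:o[0])
    np.set_printoptions(precision=4,suppress=True)
    for o in out[:3]: print(o)
    np.savez("kin.npz",sg=out[0][1],p=out[0][2])
E
python3 kin.py
```

```text
(np.float64(0.0007002524777652947), (-1, -1, -1, -1), array([ 0.3741,  0.5499,  0.5418,  0.3821, -0.079 ,  1.4981, -0.0144,
        0.0188, -0.0036, -0.0162]))
(np.float64(0.0007002524777653008), (-1, -1, -1, -1), array([ 0.3741,  0.5499,  0.5418,  0.3821, -0.079 ,  1.4981, -0.0144,
        0.0188, -0.0036, -0.0162]))
(np.float64(0.0007002524777653086), (-1, -1, -1, -1), array([ 0.3741,  0.5499,  0.5418,  0.3821, -0.079 , -4.7851, -0.0144,
        0.0188, -0.0036, -0.0162]))
```

```bash
sed -i 's/o7,e1,e2,f,g=p/o7,e1,e2,f,g,y1,y2,y3,y4=p/; s/\[g,0,0\]/[g,y1,0]/; s/\[e1,0,a\]/[e1,y2,a]/; s/\[e2,0,b\]/[e2,y3,b]/; s/\[f,0,0\]/[f,y4,0]/; s/0,0,0,0\],args/0,0,0,0,0,0,0,0],args/; s/o1,o7 in itertools.product(\[0,np.pi\],.*/o1,o7 in [(0,np.pi\/2)]:/; s/repeat=4)/repeat=1):\n        sg=(-1,-1,-1,-1)\n        for _ in (0,)/' kin.py; sed -i 's/\.01\*np.array/.001*np.array/' kin.py; python3 kin.py; python3 - <<'E'
from kin import *
d=np.load('kin.npz')
for q,t,m in S:
    X,R=fk(q,d['p'],d['sg']); print((X-t).round(4),np.degrees(Q.from_matrix(R@np.array(m).T).magnitude()).round(2))
E
```

```text
File "kin.py", line 22
    for o1,o7 in [(0,np.pi/2)]:
    ^^^
IndentationError: expected an indented block after 'for' statement on line 21
Traceback (most recent call last):
  File "kin.py", line 22
    for o1,o7 in [(0,np.pi/2)]:
    ^^^
IndentationError: expected an indented block after 'for' statement on line 21
```

```bash
sed -i '/^if __name__/,$d' kin.py; cat > fit.py <<'E'
from kin import *
np.set_printoptions(precision=4,suppress=True)
sg=(-1,)*4
s=least_squares(res,[.37,.55,.54,.38,0,np.pi/2]+[0]*8,args=(sg,)); print(s.cost,s.x); np.savez("kin.npz",sg=sg,p=s.x)
for q,t,m in S:
    X,R=fk(q,s.x,sg); print((X-t).round(4),np.degrees(Q.from_matrix(R@np.array(m).T).magnitude()).round(2))
E
python3 fit.py
```

```text
4.45563513977615e-07 [ 0.2859  0.5542  0.4929  0.3336  0.0004  1.5713 -0.0004  0.0002 -0.001
  0.0002 -0.0271 -0.0375  0.0001  0.0001]
[-0.0001 -0.     -0.0001] 0.01
[0.0001 0.     0.0002] 0.05
[-0.     -0.0001 -0.0003] 0.05
[0.0002 0.     0.0003] 0.04
[-0.0001 -0.     -0.0001] 0.05
```

```bash
cat > ik.py <<'E'
from kin import *
d=np.load('kin.npz');P,SG=d['p'],d['sg']
LO=np.array([-2.85,-.5,-1.23,.21,-1.02,.16,-2.73]);HI=np.array([2.85,2.14,1.37,2.46,4.16,2.05,2.73])
def pose(b,t,off,z,ax=(.491,-.2475)):   # bar angle, tilt deg, off along pointer
    b,t=np.radians(b),np.radians(t);p=np.array([np.cos(b),np.sin(b),0])
    zt=np.sin(t)*p-np.cos(t)*np.array([0,0,1]);y=np.array([-np.sin(b),np.cos(b),0])
    return np.r_[ax,z]+off*p, np.c_[np.cross(y,zt),y,zt]
def ik(X,R,q0,w=0.):
    f=lambda q:np.r_[(x:=fk(q,P,SG))[0]-X,.3*Q.from_matrix(x[1]@R.T).as_rotvec(),w*(q-q0)]
    s=least_squares(f,np.clip(q0,LO+1e-3,HI-1e-3),bounds=(LO,HI)); return s.x,np.linalg.norm(f(s.x)[:6])
def best(X,R,n=40):
    g=np.random.default_rng(0);B=(-1,None)
    for _ in range(n):
        q,e=ik(X,R,g.uniform(LO,HI))
        m=np.min(np.r_[q-LO,HI-q])
        if e<1e-4 and m>B[0]:B=(m,q)
    return B
E
python3 - <<'E'
from ik import *
np.set_printoptions(precision=2,suppress=True)
for t in(0,20,25,30):
    for b,off,z in((-17.5,.002,.091),(-47,.002,.081),(-77,.002,.081),(-17.5,.002,.14)):
        print(t,b,z,*best(*pose(b,t,off,z)))
for h in (.05,.1): 
    X,R=pose(-17.5,25,.002,.091);print("back",h,*best(X-h*R[:,2],R))
E
```

```text
0 -17.5 0.091 0.4864842658455466 [ 0.93  0.51 -0.73  1.97  0.46  0.83  1.21]
0 -47 0.081 0.4802095735150751 [ 0.92  0.52 -0.71  1.98  0.46  0.81  0.69]
0 -77 0.081 0.4784937160395548 [ 0.95  0.53 -0.75  1.98  0.49  0.82  0.15]
0 -17.5 0.14 0.5163317085011725 [ 0.9   0.42 -0.68  1.94  0.33  0.89  1.32]
20 -17.5 0.091 0.24314059812695765 [ 1.17  0.45 -0.95  2.22  0.93  0.44  0.79]
20 -47 0.081 0.25203263920353525 [ 1.04  0.48 -0.94  2.21  1.14  0.65  0.01]
20 -77 0.081 0.3337767424731126 [ 0.89  0.52 -0.89  2.13  1.06  0.87 -0.48]
20 -17.5 0.14 0.275646989243854 [ 1.2   0.34 -0.95  2.18  0.62  0.47  1.07]
25 -17.5 0.091 0.18459272686866557 [ 1.22  0.45 -0.99  2.28  1.21  0.38  0.53]
25 -47 0.081 0.19421885535189265 [ 0.96  0.45 -0.88  2.27  1.32  0.61 -0.2 ]
25 -77 0.081 0.30234262514382904 [ 0.86  0.54 -0.91  2.16  1.18  0.93 -0.62]
25 -17.5 0.14 0.21177294468116717 [ 1.27  0.33 -1.01  2.24  0.81  0.37  0.9 ]
30 -17.5 0.091 0.12817476119675986 [ 1.28  0.47 -1.04  2.33  1.59  0.36  0.18]
30 -47 0.081 0.14502691752642338 [ 1.03  0.5  -1.    2.31  1.54  0.72 -0.41]
30 -77 0.081 0.2734701663171877 [ 0.81  0.55 -0.91  2.19  1.28  1.   -0.75]
30 -17.5 0.14 0.12873136521857295 [ 1.32  0.33 -1.06  2.3   1.12  0.29  0.6 ]
back 0.05 0.17388434836962885 [ 1.32  0.31 -1.05  2.29  0.82  0.35  0.88]
back 0.1 0.17195559956987383 [ 1.34  0.13 -1.    2.29  0.24  0.35  1.43]
```

```bash
cat >> ik.py <<'E'
HOSE=np.array([(.655,-.127,.1),(.59,-.188,.2),(.537,-.24,.25),(.484,-.288,.28),(.41,-.351,.30),(.3,-.43,.30)])
HP=np.concatenate([np.linspace(a,b,15) for a,b in zip(HOSE,HOSE[1:])])
def clr(q):  # distances of hose axis to forearm axis, to tool axis (body part and up)
    X,R,E,W=fk(q,P,SG,True); g=lambda a,b:min(np.linalg.norm(HP-(a+(b-a)*s),axis=1).min() for s in np.linspace(0,1,40))
    return np.round([g(E,W),g(X-.065*R[:,2],W)],3)
E
python3 - <<'E'
from ik import *
np.set_printoptions(precision=2,suppress=True)
g=np.random.default_rng(1)
for t in(22,26,30):
    for b,z in((-17.5,.091),(-47,.081),(-77,.081),(-17.5,.15)):
        L=[]
        for k in range(60):
            q,e=ik(*pose(b,t,.002,z),g.uniform(LO,HI))
            if e<1e-4: L.append((np.min(np.r_[q-LO,HI-q]),q))
        for nm,c in(("neg",lambda q:q[2]<-.3),("mid",lambda q:abs(q[2])<.3),("pos",lambda q:q[2]>.3)):
            M=[l for l in L if c(l[1])]
            if M: m,q=max(M,key=lambda l:l[0]); print(t,b,z,nm,round(m,2),q,clr(q))
E
```

```text
22 -17.5 0.091 neg 0.22 [ 1.18  0.44 -0.95  2.24  1.01  0.4   0.71] [0.17 0.08]
22 -17.5 0.091 mid 0.04 [ 0.59  0.3  -0.26  2.27  0.29  0.2   1.35] [0.17 0.08]
22 -17.5 0.091 pos 0.06 [ 0.02  0.31  0.4   2.3  -0.74  0.22  2.34] [0.17 0.08]
22 -47 0.081 neg 0.23 [ 1.07  0.5  -1.    2.23  1.24  0.68 -0.09] [0.19 0.09]
22 -47 0.081 mid 0.2 [ 0.47  0.33 -0.29  2.26  0.94  0.38  0.12] [0.19 0.09]
22 -47 0.081 pos 0.09 [-0.52  0.5   0.92  2.31 -0.85  0.25  1.82] [0.19 0.09]
22 -77 0.081 neg 0.32 [ 0.88  0.53 -0.91  2.14  1.11  0.9  -0.54] [0.19 0.08]
22 -77 0.081 mid 0.29 [ 0.37  0.39 -0.27  2.17  0.84  0.64 -0.35] [0.19 0.08]
22 -77 0.081 pos 0.26 [-0.13  0.39  0.32  2.2   0.53  0.48 -0.08] [0.19 0.08]
22 -17.5 0.15 neg 0.26 [ 1.21  0.31 -0.95  2.2   0.6   0.43  1.09] [0.21 0.06]
22 -17.5 0.15 mid 0.18 [ 0.59  0.19 -0.25  2.23  0.09  0.34  1.54] [0.21 0.06]
22 -17.5 0.15 pos 0.19 [-0.24  0.21  0.68  2.27 -0.51  0.36  2.11] [0.21 0.06]
26 -17.5 0.091 neg 0.17 [ 1.24  0.46 -1.01  2.29  1.28  0.37  0.47] [0.18 0.09]
26 -47 0.081 neg 0.19 [ 1.02  0.48 -0.97  2.27  1.38  0.66 -0.25] [0.2 0.1]

[... 626 characters left out ...]
7.5 0.091 neg 0.13 [ 1.3   0.49 -1.08  2.33  1.58  0.38  0.19] [0.19 0.1 ]
30 -47 0.081 neg 0.15 [ 1.04  0.51 -1.01  2.31  1.54  0.72 -0.41] [0.21 0.11]
30 -47 0.081 mid 0.11 [ 0.42  0.33 -0.29  2.35  1.48  0.4  -0.47] [0.21 0.11]
30 -47 0.081 pos 0.05 [-0.1   0.34  0.3   2.37  1.47  0.21 -0.51] [0.21 0.11]
30 -77 0.081 neg 0.27 [ 0.73  0.51 -0.81  2.19  1.24  0.94 -0.73] [0.21 0.09]
30 -77 0.081 mid 0.25 [ 0.3   0.41 -0.29  2.21  1.09  0.71 -0.65] [0.21 0.09]
30 -77 0.081 pos 0.21 [-0.31  0.43  0.44  2.25  0.79  0.46 -0.41] [0.21 0.09]
30 -17.5 0.15 neg 0.13 [ 1.35  0.32 -1.08  2.29  1.03  0.29  0.69] [0.22 0.08]
30 -17.5 0.15 pos 0.01 [-0.23  0.18  0.67  2.37 -1.01  0.19  2.62] [0.22 0.08]
```

```bash
cat > sim.py <<'E'
from ik import *
def jac(q):
    X,R=fk(q,P,SG);J=np.zeros((6,7))
    for i in range(7):
        k=q.copy();k[i]+=1e-6;x,r_=fk(k,P,SG);J[:3,i]=(x-X)/1e-6;J[3:,i]=Q.from_matrix(r_@R.T).as_rotvec()/1e-6
    return J
def run(q,rows,n=4,lam=1e-3,null=0.,rest=None,w=1.):
    """rows: list of (turn units, shift units)"""
    X,R=fk(q,P,SG);q=q.copy();S=np.diag([1,1,1,w,w,w])
    for t,s in rows:
        for _ in range(n):
            X=X+.025*np.array(s)/n;R=Q.from_rotvec(np.radians(8*np.array(t))/n).as_matrix()@R
            for it in range(2):
                x,r_=fk(q,P,SG);e=S@np.r_[X-x,Q.from_matrix(R@r_.T).as_rotvec()];J=S@jac(q)
                Ji=J.T@np.linalg.inv(J@J.T+lam**2*np.eye(6));dq=Ji@e
                if rest is not None: dq=dq+null*(np.eye(7)-Ji@J)@(rest-q)
                q=np.clip(q+dq,LO,HI)
    return q
Z=(0,0,0)
C1=[(Z,(.6,-1,.1))]*10;C2=[(Z,(.7,-1,0))]*10;C3=[((-.12,-.35,0),(-.1,-1,0))]*10;C4=[(Z,(-.1,-.9,-.45))]*6+[(Z,Z)];C5=[((.17,-.09,-.24),Z)]*2+[(Z,(.4,-.14,-.7))]*3
E
python3 - <<'E'
from sim import *
np.set_printoptions(precision=3,suppress=True)
q0=np.array(S[0][0])
def test(**k):
    q=q0;print(k)
    for C,i in((C1,None),(C2,1),(C3,2),(C4,3)):
        q=run(q,C,**k)
        if i: print(q-np.array(S[i][0]))
test()
test(w=.3)
test(null=.02,rest=q0)
test(null=.02,rest=(LO+HI)/2)
E
```

```text
{}
[-0.003  0.002  0.001  0.     0.001 -0.001 -0.003]
[ 0.004  0.003 -0.006 -0.    -0.002 -0.    -0.001]
[-0.011 -0.002  0.006  0.001  0.018  0.001 -0.017]
{'w': 0.3}
[-0.003  0.002  0.001  0.     0.001 -0.001 -0.003]
[ 0.004  0.003 -0.006 -0.    -0.002 -0.    -0.001]
[-0.011 -0.002  0.006  0.001  0.018  0.001 -0.017]
{'null': 0.02, 'rest': array([-1.498,  0.427,  0.074,  1.607, -0.034,  1.111, -0.067])}
[-0.034  0.002  0.035  0.002 -0.003 -0.001  0.002]
[-0.14  -0.041  0.1    0.004  0.072  0.051 -0.072]
[-0.153 -0.11   0.091  0.002  0.243  0.093 -0.226]
{'null': 0.02, 'rest': array([0.   , 0.82 , 0.07 , 1.335, 1.57 , 1.105, 0.   ])}
[ 0.803  0.031 -0.879 -0.041  0.124  0.013 -0.131]
[ 0.511  0.087 -0.42  -0.019 -0.23  -0.107  0.218]
[ 0.207  0.081 -0.173 -0.003 -0.245 -0.054  0.226]
```

```bash
cat > plan2.py <<'E'
import plan
from plan import *
def rnd(g):
    while 1:
        r_,a=g.uniform(.45,.75),np.radians(g.uniform(-12,75));x,y=r_*np.cos(a),r_*np.sin(a)
        if x<.55: break
    return np.array([x,y,g.uniform(.2,.5),g.uniform(-130,90),g.uniform(-30,35)])
def ev(V):
    try: return go([(v[:3],vert(v[3],v[4])) for v in V]+work())[:3]
    except Exception: return(-9,0,0)
def opt(seed):
    g=np.random.default_rng(seed);sc=lambda e:e[0]-.001*e[2]-3*max(0,.072-e[1])
    B=None
    for _ in range(60):
        V=[rnd(g) for _ in range(g.integers(1,4))];e=ev(V)
        if B is None or sc(e)>sc(B[1]):B=(V,e)
    for k in range(80):
        V=[v+g.normal(size=5)*[.03,.03,.03,15,6] for v in B[0]]
        if any(np.hypot(v[0],v[1])<.43 or v[0]>.55 or v[2]<.2 or v[1]<-.12 for v in V): continue
        e=ev(V)
        if sc(e)>sc(B[1]):B=(V,e)
    return sc(B[1]),B
if __name__=="__main__":
    np.set_printoptions(precision=3,suppress=True)
    plan.TH=int(sys.argv[1])
    with Pool() as p: L=p.map(opt,range(24))
    L.sort(key=lambda l:-l[0])
    for s,(V,e) in L[:3]: print(s,e);print(np.array(V))
E
export OMP_NUM_THREADS=1 OPENBLAS_NUM_THREADS=1; for t in 24 20; do timeout 280 python3 plan2.py $t; done
```

```text
-0.05916915852850559 (np.float64(0.03683084147149441), np.float64(0.078), 96)
[[   0.293    0.368    0.466 -137.559  -11.488]
 [   0.132    0.417    0.221  -64.814   22.854]
 [   0.522    0.286    0.402  -45.657  -16.417]]
-0.10624709781543014 (np.float64(-0.023247097815430138), np.float64(0.076), 83)
[[  0.427   0.368   0.526 -41.273  44.684]
 [  0.5     0.356   0.266 -42.838 -31.607]
 [  0.436   0.147   0.419  13.1   -40.362]]
-0.12309686467401239 (np.float64(-0.019096864674012382), np.float64(0.073), 104)
[[   0.206    0.42     0.509   29.963   20.452]
 [   0.461    0.606    0.422 -114.061   -8.516]]
0.017277696969454526 (np.float64(0.10827769696945452), np.float64(0.071), 88)
[[   0.357    0.319    0.491 -158.15   -16.838]
 [   0.287    0.429    0.226  -81.536   15.592]
 [   0.528    0.229    0.501  -61.23   -14.004]]
-2.2214143906996997e-05 (np.float64(0.040977785856093005), np.float64(0.071), 38)
[[  0.48   -0.041   0.341 -12.684  22.593]]
-0.0014125467738509145 (np.float64(0.04158745322614909), np.float64(0.071), 40)
[[  0.47   -0.022   0.347 -14.86   21.302]]
```

```bash
python3 - <<'E'
import cv2,numpy as np
a=cv2.imread("pics/side0.png")[150:300,200:400]; a=cv2.resize(a,None,fx=4,fy=4,interpolation=2)
for i in range(0,200,20): cv2.line(a,(i*4,0),(i*4,6),(0,0,255),1);cv2.putText(a,str(200+i),(i*4,18),0,.4,(0,0,255),1)
for i in range(0,150,10): cv2.line(a,(0,i*4),(6,i*4),(0,0,255),1);cv2.putText(a,str(150+i),(8,i*4+4),0,.4,(0,0,255),1)
cv2.imwrite("pics/s0h.png",a)
E
```

```text
(no output)
```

View pics/s0h.png

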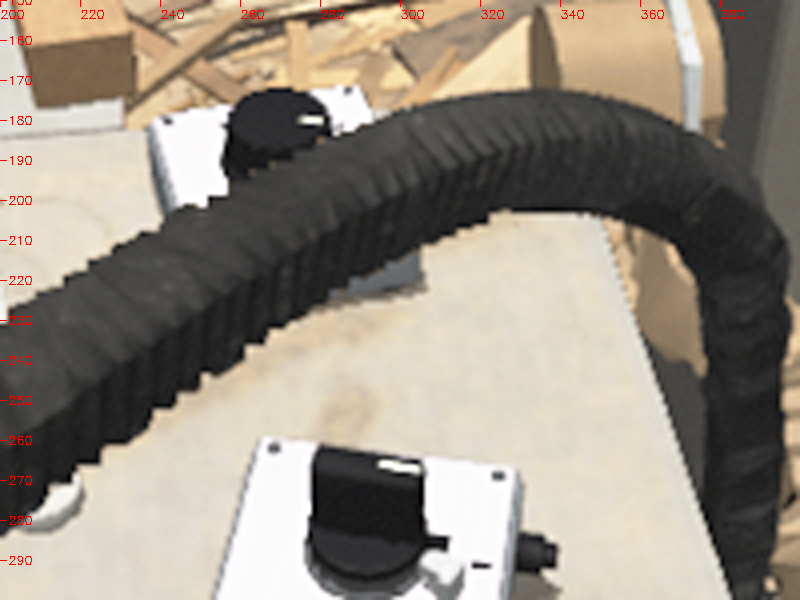

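The side crop shows the hose centreline through about (340,188), (320,188), (300,196), (280,204), (260,216) and (240,226). I'll triangulate it against the top centreline.

```bash
python3 - <<'E'
from h import *
from scipy.optimize import brentq
cu=[240,260,280,300,320,340];cv=[226,216,204,196,188,188]
for s in(0,10,20,30,40,50,60,70):
    p=np.array([375,170])+s*np.array([.757,.653])
    f=lambda z:(lambda q:q[1]-np.interp(q[0],cu,cv))(pj("side",bp("top",*p,z)))
    z=brentq(f,.1,.45);X=bp("top",*p,z);n=np.array([-.671,.741]);print(p.round(),X.round(3),pj("side",X).round(),"perp beyond axis",((X[:2]-[.491,-.2475])@-n).round(4), "depth",(C["top"]["R"]@X+C["top"]["t"])[2].round(3))
E
```

```text
[375. 170.] [ 0.562 -0.215  0.228] [337. 188.] perp beyond axis 0.0233 depth 0.743
[383. 177.] [ 0.546 -0.227  0.24 ] [328. 188.] perp beyond axis 0.0221 depth 0.729
[390. 183.] [ 0.531 -0.24   0.251] [320. 188.] perp beyond axis 0.021 depth 0.716
[398. 190.] [ 0.517 -0.253  0.258] [311. 191.] perp beyond axis 0.0213 depth 0.708
[405. 196.] [ 0.503 -0.266  0.264] [303. 195.] perp beyond axis 0.0216 depth 0.7
[413. 203.] [ 0.49  -0.278  0.27 ] [294. 198.] perp beyond axis 0.0219 depth 0.692
[420. 209.] [ 0.477 -0.29   0.275] [285. 202.] perp beyond axis 0.0222 depth 0.684
[428. 216.] [ 0.464 -0.302  0.28 ] [276. 206.] perp beyond axis 0.0227 depth 0.678
```

```bash
python3 - <<'E'
s=open('ik.py').read()
i=s.index("HOSE=");j=s.index("HP=")
s=s[:i]+"HOSE=np.array([(.655,-.127,.1),(.6,-.185,.19),(.562,-.215,.228),(.531,-.24,.251),(.503,-.266,.264),(.464,-.302,.28),(.4,-.355,.30),(.3,-.43,.30)])\n"+s[j:]
open('ik.py','w').write(s)
p=open('plan.py').read()
p=p.replace("pose(-17.5,TH,.002,.091)","pose(-17.5,TH,OFF,.091)").replace("pose(b,TH,.002,.080)","pose(b,TH,OFF,.080)").replace("pose(-80,TH,.002,.090)","pose(-80,TH,OFF,.090)").replace("TH=24","TH=25;OFF=-.003")
open('plan.py','w').write(p)
q=open('plan2.py').read()
q=q.replace("range(60)","range(70)").replace("range(80)","range(330)").replace("size=5)*","size=5)*g.choice([.3,1,1.6])*").replace("-.001*e[2]-3*max(0,.072-e[1])","-.001*max(0,e[2]-90)-3*max(0,.078-e[1])")
q=q.replace("plan.TH=int(sys.argv[1])","plan.TH=float(sys.argv[1])").replace("range(24))","range(int(sys.argv[2]),int(sys.argv[2])+32))")
q=q.replace("    B=None\n","    B=None\n    if seed%2==0: V=[np.array(v) for v in [[.293,.368,.466,-137.6,-11.5],[.132,.417,.221,-64.8,22.9],[.522,.286,.402,-45.7,-16.4]]];B=(V,ev(V))\n")
open('plan2.py','w').write(q)
E
export OMP_NUM_THREADS=1 OPENBLAS_NUM_THREADS=1; time timeout 570 python3 plan2.py 25 0
```

```text
0.04842244491630591 (np.float64(0.053422444916305906), np.float64(0.08), 95)
[[   0.274    0.352    0.457 -129.647   -8.848]
 [   0.121    0.454    0.223  -61.781   28.537]
 [   0.537    0.219    0.223  -95.84   -17.541]]
0.040839897294973615 (np.float64(0.06083989729497362), np.float64(0.08), 110)
[[   0.257    0.576    0.58  -142.344   -2.654]
 [   0.078    0.516    0.252  -51.723   21.059]
 [   0.541    0.242    0.208 -104.005  -23.875]]
0.03037593356779205 (np.float64(0.03637593356779205), np.float64(0.081), 96)
[[  0.294   0.328   0.463 -98.458 -20.467]
 [  0.308   0.454   0.222 -80.933  27.031]
 [  0.545   0.407   0.273 -17.252 -50.031]]
real	8m41.050s
user	33m40.386s
sys	0m0.272s
```

```bash
cat > emit.py <<'E'
import plan
from plan import *
np.set_printoptions(precision=3,suppress=True)
LIM=.65*np.array([1.89,1.89,2.39,2.39,3.01,3.01,3.01])/8
def trace(wps,q,n=2,show=True):
    X,R=fk(q,P,SG);N=0
    for Xb,Rb in wps:
        rows=seg(X,R,Xb,Rb);mx=0;k=q.copy();mm=9
        for row in rows:
            o=q;q=run(q,[row],n=n);mx=max(mx,(np.abs(q-o)/LIM).max());mm=min(mm,np.min(np.r_[q-LO,HI-q]))
        f=max(1,mx);m=int(np.ceil(len(rows)*f));t=np.array(rows[0][0])*len(rows)/m;s=np.array(rows[0][1])*len(rows)/m
        N+=m;E=fk(q,P,SG,True)
        if show: print(m,"rows turn",t.round(2),"shift",s.round(2),"|q",q,"mar",round(mm,3),"clr",clr(q),"elbow",E[2],"err",np.linalg.norm(E[0]-Xb).round(4))
        X,R=Xb,Rb
    return N,q
V1=[[.274,.352,.457,-129.6,-8.8],[.121,.454,.223,-61.8,28.5],[.537,.219,.223,-95.8,-17.5]]
def W(V): return [(np.array(v[:3]),vert(v[3],v[4])) for v in V]
E
python3 - <<'E'
from emit import *
from h import bp,pj
for z in(0,.05,.1,.15,.2,.3): X=bp("top",192,218,z);print(z,X.round(3),pj("side",X).round())
N,q=trace(W(V1)+work(),q5);print(N)
E
```

```text
0 [0.486 0.225 0.   ] [264. 150.]
0.05 [0.481 0.208 0.05 ] [262. 137.]
0.1 [0.476 0.191 0.1  ] [260. 122.]
0.15 [0.471 0.174 0.15 ] [257. 107.]
0.2 [0.466 0.157 0.2  ] [254.  89.]
0.3 [0.456 0.123 0.3  ] [248.  50.]
85 rows turn [ 0.06  0.02 -0.16] shift [-0.08  0.27  0.14] |q [-0.429 -0.173 -0.533  1.818 -0.077  1.32  -1.64 ] mar 0.0 clr [0.724 0.696] elbow [-0.045 -0.086  0.835] err 0.0002
11 rows turn [-0.45  0.04  0.74] shift [-0.56  0.37 -0.85] |q [-0.953  0.48  -0.845  1.803  0.463  1.539 -1.476] mar 0.365 clr [0.743 0.833] elbow [0.205 0.199 0.765] err 0.0002
18 rows turn [ 0.32  0.06 -0.22] shift [ 0.92 -0.52  0.  ] |q [ 0.16   0.292 -0.593  1.913 -0.14   0.84  -0.416] mar 0.386 clr [0.459 0.393] elbow [ 0.168 -0.086  0.811] err 0.0002
20 rows turn [-0.24 -0.16  0.47] shift [-0.15 -0.91 -0.14] |q [ 0.855  0.139 -0.511  2.319  0.164  0.268  1.48 ] mar 0.108 clr [0.236 0.09 ] elbow [ 0.017 -0.111  0.832] err 0.0002
3 rows turn [0. 0. 0.] shift [ 0.38 -0.12 -0.85] |q [ 0.596  0.29  -0.258  2.318  0.425  0.16   1.219] mar 0.0 clr [0.18  0.096] elbow [ 0.103 -0.146  0.814] err 0.0
[... 1033 characters left out ...]
0.0257
2 rows turn [-0.   -0.   -0.63] shift [0.01 0.   0.  ] |q [-0.264  0.417  0.487  2.236  0.37   0.44   0.068] mar 0.205 clr [0.189 0.093] elbow [ 0.217 -0.003  0.8  ] err 0.0257
1 rows turn [ 0.    0.   -0.37] shift [0.01 0.   0.  ] |q [-0.273  0.426  0.495  2.224  0.35   0.462  0.034] mar 0.236 clr [0.188 0.091] elbow [ 0.221 -0.     0.798] err 0.0257
1 rows turn [0. 0. 0.] shift [0.  0.  0.4] |q [-0.277  0.405  0.498  2.219  0.352  0.487  0.04 ] mar 0.241 clr [0.195 0.088] elbow [ 0.21  -0.002  0.802] err 0.0257
3 rows turn [0. 0. 0.] shift [-0.07  0.39  0.85] |q [-0.373  0.257  0.518  2.206  0.378  0.664  0.   ] mar 0.243 clr [0.26  0.093] elbow [ 0.136 -0.011  0.827] err 0.0257
155
```

```bash
cat > fast.py <<'E'
import numpy as np,sys,time
from multiprocessing import Pool
from scipy.spatial.transform import Rotation as Q
from ik import P,SG,LO,HI,pose,clr
H,A,B,Cc,O1,O7,e1,e2,f,g_,y1,y2,y3,y4=P
LK=[np.array(v) for v in([g_,y1,0],[0,0,0],[e1,y2,A],[0,0,0],[e2,y3,B],[f,y4,0],[0,0,Cc])]
AX='zyzyzyz';SN=[-1,1,-1,1,-1,1,-1];OF=[O1,0,0,0,0,0,O7]
def fkj(q):
    R=np.eye(3);X=np.array([0,0,H]);ax=np.empty((7,3));o=np.empty((7,3))
    for i in range(7):
        k=2 if AX[i]=='z' else 1;ax[i]=SN[i]*R[:,k];o[i]=X
        t=SN[i]*q[i]+OF[i];c,s=np.cos(t),np.sin(t)
        M=np.array([[c,-s,0],[s,c,0],[0,0,1]]) if k==2 else np.array([[c,0,s],[0,1,0],[-s,0,c]])
        R=R@M;X=X+R@LK[i]
    return X,R,np.vstack([np.cross(ax,X-o).T,ax.T])
def rv(M): # small-angle rotation vector
    return .5*np.array([M[2,1]-M[1,2],M[0,2]-M[2,0],M[1,0]-M[0,1]])
def seg(Xa,Ra,Xb,Rb):
    v=Q.from_matrix(Rb@Ra.T).as_rotvec();n=max(1,int(np.ceil(max(np.abs(Xb-Xa).max()/.024,np.degrees(np.linalg.norm(v))/7.5))))
    return v/n,(Xb-Xa)/n,n
LIM=.65*np.array([1.89,1.89,2.39,2.39,3.01,3.01,3.01])/8
def follow(q,X,R,wps,sub=3,stop=-9):
    out=[];q=q.copy();mm=9
    for Xb,Rb in wps:
        v,d,n=seg(X,R,Xb,Rb);D=Q.from_rotvec(v/sub).as_matrix();mx=0;mar=9
        for i in range(n):
            o=q
            for _ in range(sub):
                X=X+d/sub;R=D@R
                x,r,J=fkj(q);e=np.r_[X-x,rv(R@r.T)]
                q=np.clip(q+J.T@np.linalg.solve(J@J.T+1e-6*np.eye(6),e),LO,HI)
            mx=max(mx,(abs(q-o)/LIM).max());mar=min(mar,(q-LO).min(),(HI-q).min())
        X,R=Xb,Rb;x=fkj(q)[0];out.append((int(np.ceil(n*max(1,mx))),v*n,d*n,q,mar,np.linalg.norm(x-X)));mm=min(mm,mar-10*out[-1][5])
        if mm<stop: break
    return mm,out
TH,OFF=25,-.003
def work(TH=TH,up=.07):
    X,R=pose(-17.5,TH,OFF,.091);W=[(X-up*R[:,2],R),(X,R),(X-[0,0,.011],R)]
    W+=[pose(b,TH,OFF,.080) for b in(-37,-57,-77,-80)]
    X,R=pose(-80,TH,OFF,.090);return W+[(X,R),(X-up*R[:,2],R)]
def wp(v): return np.array(v[:3]),pose(v[3],v[4],0,0)[1]
def rnd(g):
    while 1:
        r_,a=g.uniform(.45,.75),np.radians(g.uniform(-12,75));x,y=r_*np.cos(a),r_*np.sin(a)
        if x<.55: return np.array([x,y,g.uniform(.22,.5),g.uniform(-150,90),g.uniform(-35,35)])
def score(V,Q0,X0,R0):
    m,o=follow(Q0,X0,R0,[wp(v) for v in V]+work(),sub=2);N=sum(k[0] for k in o)
    return min(m,.12)-.002*max(0,N-85)
def opt(a):
    seed,Q0,X0,R0,T=a;g=np.random.default_rng(seed);t0=time.time();b=(-99,None);k=0
    while time.time()-t0<T:
        if time.time()-t0<.4*T: V=[rnd(g) for _ in range(g.integers(1,4))]
        else:
            V=[v+g.normal(size=5)*g.choice([.2,.7,1.5])*[.03,.03,.03,15,6] for v in b[1]]
            if any(np.hypot(v[0],v[1])<.44 or v[0]>.56 or v[2]<.21 or v[1]<-.13 for v in V): continue
        k+=1;s=score(V,Q0,X0,R0)
        if s>b[0]:b=(s,V)
    return b+(k,)
def search(Q0,X0,R0,T,seeds=8):
    with Pool(4) as p: L=p.map(opt,[(s,Q0,X0,R0,T) for s in range(seeds)],chunksize=1)
    return sorted(L,key=lambda l:-l[0])
def show(V,Q0,X0,R0,W=None):
    np.set_printoptions(precision=3,suppress=True)
    m,o=follow(Q0,X0,R0,[wp(v) for v in V]+(work() if W is None else W),sub=4)
    for k in o: print(k[0],"rows tot turn",(np.degrees(k[1])/8).round(2),"shift",(k[2]/.025).round(2),"| q",k[3],"mar %.3f err %.4f"%k[4:],clr(k[3]))
    print(m,sum(k[0] for k in o))
E
cat > s1.py <<'E'
from fast import *
q5=np.array([-.979,-.062,1.373,2.461,.052,.176,1.627])
X,R,_=fkj(q5)
Q1=np.array([-.857,.110,.446,1.982,-.055,1.061,.962]);X1,R1,_=fkj(Q1)
m,o=follow(q5,X,R,[(np.array([.449,-.093,.264]),R),(X1,R1)],sub=4);print([k[3].round(3) for k in o],[k[0] for k in o],Q1)
Q1=o[-1][3];X1,R1,_=fkj(Q1)
L=search(Q1,X1,R1,60);print([(round(l[0],3),l[2]) for l in L])
for l in L[:2]: print(np.array(l[1]).round(3).tolist());show(l[1],Q1,X1,R1)
E
OMP_NUM_THREADS=1 OPENBLAS_NUM_THREADS=1 timeout 300 python3 s1.py
```

```text
[array([-0.446, -0.274,  0.311,  2.397,  0.543,  0.591,  0.748]), array([-0.667,  0.109,  0.238,  1.973, -0.03 ,  1.063,  0.933])] [17, 11] [-0.857  0.11   0.446  1.982 -0.055  1.061  0.962]
[(np.float64(0.063), 3204), (np.float64(-0.001), 3089), (np.float64(-0.004), 3405), (np.float64(-0.275), 4123), (np.float64(-0.275), 3525), (np.float64(-0.275), 3451), (np.float64(-0.275), 3391), (np.float64(-0.275), 3988)]
[[0.48, 0.045, 0.404, 34.725, 31.594], [0.326, 0.305, 0.356, -12.707, 37.346], [0.553, 0.521, 0.217, -54.326, -21.174]]
8 rows tot turn [ 0.77 -3.99  5.78] shift [ 0.25 -4.49  5.6 ] | q [-0.72  -0.375  0.506  2.125 -0.042  0.836  2.   ] mar 0.125 err 0.0001 [0.492 0.346]
11 rows tot turn [ 0.14 -0.73 -5.92] shift [-6.18 10.39 -1.92] | q [-0.124 -0.182 -1.091  2.114  0.554  1.085 -0.123] mar 0.096 err 0.0002 [0.746 0.622]
10 rows tot turn [ 4.12  6.22 -4.73] shift [ 9.1   8.65 -5.57] | q [-0.105  0.779 -0.978  1.399  0.292  1.146 -0.37 ] mar 0.123 err 0.0001 [0.481 0.658]
32 rows tot turn [-3.44 -4.75  4.35] shift [ -3.73 -30.34  -2.49] | q [ 1.345  0.232 -1.046  2.297  0.578  
[... 2455 characters left out ...]
 0.03 0.  ] | q [ 0.832  0.436 -0.791  2.25   1.248  0.67  -0.35 ] mar 0.174 err 0.0001 [0.204 0.096]
3 rows tot turn [-0.  -0.  -2.5] shift [0.04 0.02 0.  ] | q [ 0.735  0.482 -0.763  2.168  1.119  0.853 -0.598] mar 0.234 err 0.0001 [0.2   0.086]
1 rows tot turn [ 0.    0.   -0.37] shift [0.01 0.   0.  ] | q [ 0.723  0.49  -0.758  2.154  1.098  0.878 -0.632] mar 0.306 err 0.0000 [0.199 0.084]
1 rows tot turn [0. 0. 0.] shift [0.  0.  0.4] | q [ 0.733  0.472 -0.768  2.149  1.073  0.884 -0.606] mar 0.311 err 0.0000 [0.205 0.081]
3 rows tot turn [0. 0. 0.] shift [-0.21  1.17  2.54] | q [ 0.76   0.351 -0.847  2.13   0.906  0.948 -0.491] mar 0.315 err 0.0001 [0.271 0.081]
-0.6569823692566529 163
```

The arm follows plain minimum-norm IK, which I can now predict. I'll back out, re-posture the elbow to the other side through free space, and come back with a 25° tilt.

Request:
play_rows(
  series=[
    [[0, 0, 0], [0, 0.54, 0.38], 0],
    [[0, 0, 0], [0, 0.54, 0.38], 0],
    [[0, 0, 0], [0, 0.54, 0.38], 0],
    [[0, 0, 0], [0, 0.54, 0.38], 0],
    [[0, 0, 0], [0, 0.54, 0.38], 0],
    [[0, 0, 0], [0, 0.54, 0.38], 0],
    [[0, 0, 0], [0, 0.54, 0.38], 0],
    [[0, 0, 0], [0, 0.54, 0.38], 0],
    [[0, 0, 0], [0, 0.54, 0.38], 0],
    [[0, 0, 0], [0, 0.54, 0.38], 0],
  ],
)

```text
time_s: 6.88
tool_pos: [0.4484, -0.1051, 0.2563]
tcp_rot: [[-0.825, 0.301, 0.477], [0.263, 0.954, -0.148], [-0.5, 0.003, -0.866]]
contact_force: [0.5, 0.4, 0.7]
width: 0.0428
```

```bash
cat > s2.py <<'E'
from fast import *
from cell import r
s=r.sense();q=s["qpos"];X,R,_=fkj(q);print(s["time_s"],q.round(3),s["tool_pos"].round(4),X.round(4))
V=[[.474,.157,.264,-12.8,0],[.48,.045,.404,34.7,31.6],[.326,.305,.356,-12.7,37.3],[.553,.521,.24,-54.3,-21.2]]
V=V[int(sys.argv[1]):]
show(V,q,X,R)
E
python3 s2.py 0; echo; python3 s2.py 1
```

```text
6.875 [-0.427 -0.263  0.336  2.408  0.54   0.55   0.781] [ 0.4484 -0.1051  0.2563] [ 0.4491 -0.1052  0.2563]
11 rows tot turn [0.96 3.63 0.59] shift [ 1.   10.49  0.31] | q [-0.665  0.109  0.235  1.973 -0.029  1.062  0.93 ] mar 0.084 err 0.0000 [0.53 0.39]
8 rows tot turn [ 0.77 -3.99  5.78] shift [ 0.24 -4.48  5.6 ] | q [-0.718 -0.375  0.504  2.125 -0.042  0.836  1.999] mar 0.125 err 0.0001 [0.492 0.347]
11 rows tot turn [ 0.14 -0.72 -5.92] shift [-6.16 10.4  -1.92] | q [-0.124 -0.18  -1.091  2.113  0.555  1.086 -0.124] mar 0.097 err 0.0002 [0.746 0.622]
10 rows tot turn [ 4.12  6.22 -4.73] shift [ 9.08  8.64 -4.64] | q [-0.107  0.757 -0.978  1.377  0.271  1.179 -0.366] mar 0.126 err 0.0001 [0.49  0.666]
32 rows tot turn [-3.44 -4.76  4.34] shift [ -3.72 -30.35  -3.42] | q [ 1.323  0.225 -1.02   2.298  0.554  0.327  1.131] mar 0.129 err 0.0000 [0.236 0.091]
3 rows tot turn [0. 0. 0.] shift [ 1.13 -0.36 -2.54] | q [ 0.936  0.341 -0.642  2.299  0.966  0.213  0.717] mar 0.053 err 0.0001 [0.179 0.091]
1 rows tot turn [0. 0. 0.] shift [ 0.    0.   -0.44] | q [ 0.868  0.352 -0.567  2.308 
[... 2151 characters left out ...]
 0.03 0.  ] | q [-0.431  0.422  0.695  2.318  0.255  0.191  0.512] mar 0.000 err 0.0001 [0.204 0.096]
3 rows tot turn [-0.  -0.  -2.5] shift [0.04 0.02 0.  ] | q [-0.551  0.519  0.802  2.238  0.113  0.359  0.274] mar 0.083 err 0.0001 [0.2   0.086]
1 rows tot turn [ 0.    0.   -0.37] shift [0.01 0.   0.  ] | q [-0.559  0.533  0.812  2.224  0.092  0.387  0.242] mar 0.227 err 0.0000 [0.199 0.084]
1 rows tot turn [0. 0. 0.] shift [0.  0.  0.4] | q [-0.574  0.514  0.829  2.22   0.101  0.41   0.242] mar 0.240 err 0.0000 [0.206 0.081]
3 rows tot turn [0. 0. 0.] shift [-0.21  1.17  2.54] | q [-0.771  0.386  0.973  2.207  0.179  0.575  0.175] mar 0.242 err 0.0001 [0.271 0.081]
-0.28332603140733453 80
```

Request:
play_rows(
  series=[
    [[0.1, 0.36, 0.06], [0.1, 1, 0.03], 0],
    [[0.1, 0.36, 0.06], [0.1, 1, 0.03], 0],
    [[0.1, 0.36, 0.06], [0.1, 1, 0.03], 0],
    [[0.1, 0.36, 0.06], [0.1, 1, 0.03], 0],
    [[0.1, 0.36, 0.06], [0.1, 1, 0.03], 0],
    [[0.1, 0.36, 0.06], [0.1, 1, 0.03], 0],
    [[0.1, 0.36, 0.06], [0.1, 1, 0.03], 0],
    [[0.1, 0.36, 0.06], [0.1, 1, 0.03], 0],
    [[0.1, 0.36, 0.06], [0.1, 1, 0.03], 0],
    [[0.1, 0.36, 0.06], [0.1, 1, 0.03], 0],
  ],
)

```text
time_s: 8.12
tool_pos: [0.4742, 0.1445, 0.2632]
tcp_rot: [[-0.975, 0.223, 0.002], [0.223, 0.975, 0.005], [-0.001, 0.006, -1.0]]
contact_force: [-0.5, -0.5, -0.0]
width: 0.043
```

Request:
play_rows(
  series=[
    [[0.1, -0.5, 0.72], [0.03, -0.5, 0.7], 0],
    [[0.1, -0.5, 0.72], [0.03, -0.5, 0.7], 0],
    [[0.1, -0.5, 0.72], [0.03, -0.5, 0.7], 0],
    [[0.1, -0.5, 0.72], [0.03, -0.5, 0.7], 0],
    [[0.1, -0.5, 0.72], [0.03, -0.5, 0.7], 0],
    [[0.1, -0.5, 0.72], [0.03, -0.5, 0.7], 0],
    [[0.1, -0.5, 0.72], [0.03, -0.5, 0.7], 0],
    [[0.1, -0.5, 0.72], [0.03, -0.5, 0.7], 0],
  ],
)

```text
time_s: 9.12
tool_pos: [0.4793, 0.0431, 0.4032]
tcp_rot: [[-0.7, -0.572, 0.428], [-0.484, 0.82, 0.305], [-0.526, 0.006, -0.851]]
contact_force: [-0.2, 0.1, 0.8]
width: 0.0428
```

```bash
python3 s2.py 2 | cut -c1-200; cat > s3.py <<'E'
from fast import *
import fast
from cell import r
# refine remaining waypoints V from the present state
np.set_printoptions(precision=3,suppress=True)
V=[np.array(v) for v in eval(sys.argv[1])];T=float(sys.argv[2])
s=r.sense();q=s["qpos"];X,R,_=fkj(q)
def loc(seed):
    g=np.random.default_rng(seed);b=(score(V,q,X,R),V);t=time.time()
    while time.time()-t<T:
        U=[v+g.normal(size=5)*g.choice([.2,.6,1.2])*[.03,.03,.03,12,5] for v in b[1]]
        if any(np.hypot(v[0],v[1])<.44 or v[0]>.56 or v[2]<.22 or v[1]<-.13 for v in U): continue
        k=score(U,q,X,R)
        if k>b[0]:b=(k,U)
    return b
with Pool(4) as p: L=p.map(loc,range(4))
b=max(L,key=lambda l:l[0]);print(b[0],np.array(b[1]).round(3).tolist());show(b[1],q,X,R)
E
OMP_NUM_THREADS=1 OPENBLAS_NUM_THREADS=1 timeout 200 python3 s3.py "[[.326,.305,.356,-12.7,37.3],[.553,.521,.24,-54.3,-21.2]]" 40
```

```text
9.125 [-0.713 -0.373  0.51   2.125 -0.059  0.837  2.019] [0.4793 0.0431 0.4032] [0.4799 0.0436 0.4032]
11 rows tot turn [ 0.09 -0.72 -5.94] shift [-6.16 10.45 -1.89] | q [-0.09  -0.188 -1.115  2.112  0.546  1.078 -0.112] mar 0.096 err 0.0003 [0.749 0.622]
10 rows tot turn [ 4.12  6.22 -4.73] shift [ 9.08  8.64 -4.64] | q [-0.095  0.768 -1.005  1.376  0.295  1.185 -0.381] mar 0.093 err 0.0001 [0.483 0.666]
32 rows tot turn [-3.44 -4.76  4.34] shift [ -3.72 -30.35  -3.42] | q [ 1.378  0.245 -1.084  2.296  0.615  0.343  1.076] mar 0.075 err 0.0000 [0.236 0.091]
3 rows tot turn [0. 0. 0.] shift [ 1.13 -0.36 -2.54] | q [ 0.999  0.356 -0.715  2.296  1.028  0.239  0.665] mar 0.079 err 0.0001 [0.179 0.091]
1 rows tot turn [0. 0. 0.] shift [ 0.    0.   -0.44] | q [ 0.941  0.368 -0.65   2.304  1.116  0.213  0.574] mar 0.053 err 0.0000 [0.173 0.095]
3 rows tot turn [-0.   -0.   -2.44] shift [0.02 0.04 0.  ] | q [ 0.72   0.346 -0.534  2.308  1.26   0.356  0.005] mar 0.080 err 0.0000 [0.195 0.099]
3 rows tot turn [ 0.  -0.  -2.5] shift [0.03 0.03 0.  ] | q [ 0.609  0.374 -0.527  2.262  1.168  0.5
[... 1690 characters left out ...]
3 0.03 0.  ] | q [ 0.596  0.372 -0.512  2.262  1.164  0.553 -0.305] mar 0.162 err 0.0001 [0.204 0.096]
3 rows tot turn [-0.  -0.  -2.5] shift [0.04 0.02 0.  ] | q [ 0.516  0.419 -0.497  2.18   1.021  0.738 -0.538] mar 0.222 err 0.0001 [0.2   0.086]
1 rows tot turn [ 0.    0.   -0.37] shift [0.01 0.   0.  ] | q [ 0.507  0.427 -0.493  2.165  0.999  0.764 -0.569] mar 0.295 err 0.0000 [0.199 0.084]
1 rows tot turn [0. 0. 0.] shift [0.  0.  0.4] | q [ 0.515  0.41  -0.502  2.161  0.974  0.774 -0.541] mar 0.299 err 0.0000 [0.205 0.081]
3 rows tot turn [0. 0. 0.] shift [-0.21  1.17  2.54] | q [ 0.526  0.29  -0.568  2.141  0.813  0.864 -0.422] mar 0.304 err 0.0001 [0.271 0.081]
0.04888757742938303 75
```

Request:
play_rows(
  series=[
    [[0.01, -0.07, -0.54], [-0.56, 0.95, -0.17], 0],
    [[0.01, -0.07, -0.54], [-0.56, 0.95, -0.17], 0],
    [[0.01, -0.07, -0.54], [-0.56, 0.95, -0.17], 0],
    [[0.01, -0.07, -0.54], [-0.56, 0.95, -0.17], 0],
    [[0.01, -0.07, -0.54], [-0.56, 0.95, -0.17], 0],
    [[0.01, -0.07, -0.54], [-0.56, 0.95, -0.17], 0],
    [[0.01, -0.07, -0.54], [-0.56, 0.95, -0.17], 0],
    [[0.01, -0.07, -0.54], [-0.56, 0.95, -0.17], 0],
    [[0.01, -0.07, -0.54], [-0.56, 0.95, -0.17], 0],
    [[0.01, -0.07, -0.54], [-0.56, 0.95, -0.17], 0],
  ],
)

```text
time_s: 10.38
tool_pos: [0.3403, 0.2835, 0.3619]
tcp_rot: [[-0.783, 0.149, 0.604], [0.12, 0.989, -0.088], [-0.611, 0.004, -0.792]]
contact_force: [0.8, 0.1, 0.3]
width: 0.043
```

Request:
play_rows(
  series=[
    [[0.01, -0.07, -0.54], [-0.56, 0.95, -0.17], 0],
    [[0.41, 0.62, -0.47], [0.91, 0.86, -0.46], 0],
    [[0.41, 0.62, -0.47], [0.91, 0.86, -0.46], 0],
    [[0.41, 0.62, -0.47], [0.91, 0.86, -0.46], 0],
    [[0.41, 0.62, -0.47], [0.91, 0.86, -0.46], 0],
    [[0.41, 0.62, -0.47], [0.91, 0.86, -0.46], 0],
    [[0.41, 0.62, -0.47], [0.91, 0.86, -0.46], 0],
    [[0.41, 0.62, -0.47], [0.91, 0.86, -0.46], 0],
    [[0.41, 0.62, -0.47], [0.91, 0.86, -0.46], 0],
    [[0.41, 0.62, -0.47], [0.91, 0.86, -0.46], 0],
  ],
)

```text
time_s: 11.62
tool_pos: [0.5336, 0.4998, 0.2521]
tcp_rot: [[-0.62, 0.774, -0.13], [0.742, 0.632, 0.224], [0.255, 0.042, -0.966]]
contact_force: [-1.0, 0.9, 0.3]
width: 0.0429
```

```bash
python3 s2.py 4 | cut -c1-200
```

```text
11.625 [-0.082  0.704 -1.043  1.449  0.387  1.189 -0.402] [0.5336 0.4998 0.2521] [0.5338 0.5009 0.2512]
31 rows tot turn [-3.07 -4.    3.88] shift [ -2.96 -29.54  -3.87] | q [ 1.421  0.263 -1.137  2.295  0.668  0.359  1.03 ] mar 0.004 err 0.0000 [0.236 0.091]
3 rows tot turn [0. 0. 0.] shift [ 1.13 -0.36 -2.54] | q [ 1.053  0.372 -0.778  2.293  1.075  0.264  0.627] mar 0.104 err 0.0001 [0.179 0.091]
1 rows tot turn [0. 0. 0.] shift [ 0.    0.   -0.44] | q [ 1.002  0.385 -0.722  2.301  1.163  0.242  0.538] mar 0.082 err 0.0000 [0.173 0.095]
3 rows tot turn [-0.   -0.   -2.44] shift [0.02 0.04 0.  ] | q [ 0.807  0.365 -0.634  2.304  1.287  0.393 -0.009] mar 0.115 err 0.0000 [0.195 0.099]
3 rows tot turn [ 0.  -0.  -2.5] shift [0.03 0.03 0.  ] | q [ 0.693  0.393 -0.624  2.257  1.198  0.596 -0.325] mar 0.167 err 0.0001 [0.204 0.096]
3 rows tot turn [-0.  -0.  -2.5] shift [0.04 0.02 0.  ] | q [ 0.607  0.44  -0.605  2.175  1.061  0.781 -0.563] mar 0.227 err 0.0001 [0.2   0.086]
1 rows tot turn [ 0.    0.   -0.37] shift [0.01 0.   0.  ] | q [ 0.596  0.449 -0.601  2.161  1.039  0.807 -0.596] mar 0.299 err 0.0000 [0.199 0.084]
1 rows tot turn [0. 0. 0.] shift [0.  0.  0.4] | q [ 0.605  0.431 -0.61   2.156  1.014  0.815 -0.568] mar 0.304 err 0.0000 [0.205 0.081]
3 rows tot turn [0. 0. 0.] shift [-0.21  1.17  2.54] | q [ 0.623  0.311 -0.681  2.136  0.849  0.894 -0.449] mar 0.308 err 0.0001 [0.271 0.081]
0.0037707810927092187 49
```

Request:
play_rows(
  series=[
    [[0.41, 0.62, -0.47], [0.91, 0.86, -0.46], 0],
  ],
)

```text
time_s: 11.75
tool_pos: [0.5564, 0.5212, 0.2404]
tcp_rot: [[-0.544, 0.816, -0.195], [0.763, 0.578, 0.289], [0.349, 0.008, -0.937]]
contact_force: [0.3, 0.3, -0.2]
width: 0.0427
```

```bash
python3 s2.py 4 | cut -c1-200 | head -4
```

```text
11.75 [-0.086  0.782 -1.039  1.374  0.341  1.189 -0.414] [0.5564 0.5212 0.2404] [0.5563 0.5224 0.2395]
32 rows tot turn [-3.45 -4.63  4.37] shift [ -3.86 -30.4   -3.4 ] | q [ 1.448  0.276 -1.171  2.294  0.702  0.37   1.   ] mar 0.000 err 0.0000 [0.236 0.091]
3 rows tot turn [0. 0. 0.] shift [ 1.13 -0.36 -2.54] | q [ 1.088  0.384 -0.82   2.292  1.104  0.282  0.604] mar 0.122 err 0.0001 [0.179 0.091]
1 rows tot turn [0. 0. 0.] shift [ 0.    0.   -0.44] | q [ 1.042  0.397 -0.769  2.299  1.19   0.262  0.518] mar 0.102 err 0.0000 [0.173 0.095]
```

```bash
cat > s4.py <<'E'
from fast import *
from cell import r
q=r.sense()["qpos"];X,R,_=fkj(q);w=work();Xt,Rt=w[0];rv_=Q.from_matrix(Rt@R.T).as_rotvec()
L=[]
for f in(0,.2,.4,.6,.8,1):
  for a in(.3,.5,.7):
    for dx in(-.04,0,.04):
      for dz in (0,.05,.1):
        Xm=X+a*(Xt-X)+[dx,0,dz];Rm=Q.from_rotvec(f*rv_).as_matrix()@R
        m,o=follow(q,X,R,[(Xm,Rm)]+w,sub=3);L.append((m,f,a,dx,dz,[k[4].round(3) for k in o[:4]]))
for l in sorted(L,key=lambda l:-l[0])[:4]: print(l)
m,f,a,dx,dz,_=max(L,key=lambda l:l[0])
show([],q,X,R,[(X+a*(Xt-X)+[dx,0,dz],Q.from_rotvec(f*rv_).as_matrix()@R)]+w)
E
OMP_NUM_THREADS=1 python3 s4.py
```

```text
(np.float64(0.06938138594313342), 0.8, 0.7, 0.04, 0, [np.float64(0.083), np.float64(0.07), np.float64(0.113), np.float64(0.092)])
(np.float64(0.054718472312674904), 0.6, 0.5, 0.04, 0, [np.float64(0.115), np.float64(0.056), np.float64(0.11), np.float64(0.088)])
(np.float64(0.050548565226079034), 1, 0.7, 0.04, 0, [np.float64(0.121), np.float64(0.148), np.float64(0.078), np.float64(0.051)])
(np.float64(0.04831863612725747), 0.4, 0.3, 0.04, 0, [np.float64(0.165), np.float64(0.049), np.float64(0.108), np.float64(0.086)])
23 rows tot turn [-2.76 -3.7   3.5 ] shift [ -1.1  -21.28  -2.38] | q [ 0.834  0.303 -1.144  2.139  0.66   0.727  0.406] mar 0.084 err 0.0000 [0.369 0.208]
10 rows tot turn [-0.69 -0.93  0.87] shift [-2.76 -9.12 -1.02] | q [ 1.437  0.271 -1.156  2.294  0.687  0.365  1.013] mar 0.070 err 0.0000 [0.236 0.091]
3 rows tot turn [0. 0. 0.] shift [ 1.13 -0.36 -2.54] | q [ 1.073  0.379 -0.802  2.292  1.091  0.274  0.614] mar 0.114 err 0.0001 [0.179 0.091]
1 rows tot turn [0. 0. 0.] shift [ 0.    0.   -0.44] | q [ 1.025  0.391 -0.749  2.3    1.178  0.253  0.526] mar 0.093 err 0.00
[... 209 characters left out ...]
3 0.03 0.  ] | q [ 0.721  0.4   -0.657  2.256  1.208  0.61  -0.33 ] mar 0.169 err 0.0001 [0.204 0.096]
3 rows tot turn [-0.  -0.  -2.5] shift [0.04 0.02 0.  ] | q [ 0.633  0.448 -0.637  2.174  1.072  0.795 -0.57 ] mar 0.228 err 0.0001 [0.2   0.086]
1 rows tot turn [ 0.    0.   -0.37] shift [0.01 0.   0.  ] | q [ 0.622  0.456 -0.632  2.159  1.051  0.82  -0.603] mar 0.301 err 0.0000 [0.199 0.084]
1 rows tot turn [0. 0. 0.] shift [0.  0.  0.4] | q [ 0.631  0.438 -0.641  2.154  1.025  0.828 -0.575] mar 0.306 err 0.0000 [0.205 0.081]
3 rows tot turn [0. 0. 0.] shift [-0.21  1.17  2.54] | q [ 0.65   0.318 -0.714  2.135  0.86   0.904 -0.457] mar 0.310 err 0.0001 [0.271 0.081]
0.07000501478927597 51
```

Request:
play_rows(
  series=[
    [[-0.12, -0.16, 0.15], [-0.05, -0.93, -0.1], 0],
    [[-0.12, -0.16, 0.15], [-0.05, -0.93, -0.1], 0],
    [[-0.12, -0.16, 0.15], [-0.05, -0.93, -0.1], 0],
    [[-0.12, -0.16, 0.15], [-0.05, -0.93, -0.1], 0],
    [[-0.12, -0.16, 0.15], [-0.05, -0.93, -0.1], 0],
    [[-0.12, -0.16, 0.15], [-0.05, -0.93, -0.1], 0],
    [[-0.12, -0.16, 0.15], [-0.05, -0.93, -0.1], 0],
    [[-0.12, -0.16, 0.15], [-0.05, -0.93, -0.1], 0],
    [[-0.12, -0.16, 0.15], [-0.05, -0.93, -0.1], 0],
    [[-0.12, -0.16, 0.15], [-0.05, -0.93, -0.1], 0],
  ],
)

```text
time_s: 13.0
tool_pos: [0.5401, 0.2884, 0.2154]
tcp_rot: [[-0.75, 0.661, -0.023], [0.656, 0.748, 0.101], [0.084, 0.061, -0.995]]
contact_force: [0.2, 0.6, -0.8]
width: 0.0428
```

Request:
play_rows(
  series=[
    [[-0.12, -0.16, 0.15], [-0.05, -0.93, -0.1], 0],
    [[-0.12, -0.16, 0.15], [-0.05, -0.93, -0.1], 0],
    [[-0.12, -0.16, 0.15], [-0.05, -0.93, -0.1], 0],
    [[-0.12, -0.16, 0.15], [-0.05, -0.93, -0.1], 0],
    [[-0.12, -0.16, 0.15], [-0.05, -0.93, -0.1], 0],
    [[-0.12, -0.16, 0.15], [-0.05, -0.93, -0.1], 0],
    [[-0.12, -0.16, 0.15], [-0.05, -0.93, -0.1], 0],
    [[-0.12, -0.16, 0.15], [-0.05, -0.93, -0.1], 0],
    [[-0.12, -0.16, 0.15], [-0.05, -0.93, -0.1], 0],
    [[-0.12, -0.16, 0.15], [-0.05, -0.93, -0.1], 0],
  ],
)

```text
time_s: 14.25
tool_pos: [0.5272, 0.0561, 0.1905]
tcp_rot: [[-0.858, 0.476, 0.194], [0.476, 0.878, -0.048], [-0.193, 0.051, -0.98]]
contact_force: [0.9, 0.3, 0.3]
width: 0.0427
```

```bash
python3 s2.py 4 | cut -c1-200 | head -5
```

```text
14.25 [ 0.692  0.338 -1.136  2.063  0.582  0.848  0.3  ] [0.5272 0.0561 0.1905] [0.5285 0.0559 0.1898]
13 rows tot turn [-1.01 -1.46  1.32] shift [ -2.74 -11.74  -1.42] | q [ 1.415  0.26  -1.13   2.295  0.66   0.356  1.037] mar 0.072 err 0.0000 [0.236 0.091]
3 rows tot turn [0. 0. 0.] shift [ 1.13 -0.36 -2.54] | q [ 1.045  0.37  -0.769  2.294  1.068  0.26   0.632] mar 0.100 err 0.0001 [0.179 0.091]
1 rows tot turn [0. 0. 0.] shift [ 0.    0.   -0.44] | q [ 0.993  0.382 -0.712  2.302  1.156  0.238  0.543] mar 0.078 err 0.0000 [0.173 0.095]
3 rows tot turn [-0.   -0.   -2.44] shift [0.02 0.04 0.  ] | q [ 0.795  0.362 -0.62   2.304  1.283  0.388 -0.007] mar 0.110 err 0.0000 [0.195 0.099]
```

Request:
play_rows(
  series=[
    [[-0.08, -0.11, 0.1], [-0.21, -0.9, -0.11], 0],
    [[-0.08, -0.11, 0.1], [-0.21, -0.9, -0.11], 0],
    [[-0.08, -0.11, 0.1], [-0.21, -0.9, -0.11], 0],
    [[-0.08, -0.11, 0.1], [-0.21, -0.9, -0.11], 0],
    [[-0.08, -0.11, 0.1], [-0.21, -0.9, -0.11], 0],
    [[-0.08, -0.11, 0.1], [-0.21, -0.9, -0.11], 0],
    [[-0.08, -0.11, 0.1], [-0.21, -0.9, -0.11], 0],
    [[-0.08, -0.11, 0.1], [-0.21, -0.9, -0.11], 0],
    [[-0.08, -0.11, 0.1], [-0.21, -0.9, -0.11], 0],
    [[-0.08, -0.11, 0.1], [-0.21, -0.9, -0.11], 0],
  ],
)

```text
time_s: 15.5
tool_pos: [0.4743, -0.1686, 0.163]
tcp_rot: [[-0.871, 0.344, 0.352], [0.323, 0.939, -0.117], [-0.37, 0.012, -0.929]]
contact_force: [-0.0, -0.1, 0.6]
width: 0.0431
```

Request:
play_rows(
  series=[
    [[-0.08, -0.11, 0.1], [-0.21, -0.9, -0.11], 0],
    [[-0.08, -0.11, 0.1], [-0.21, -0.9, -0.11], 0],
    [[-0.08, -0.11, 0.1], [-0.21, -0.9, -0.11], 0],
    [[0, 0, 0], [0, 0, 0], 0],
  ],
)

```text
time_s: 16.0
tool_pos: [0.4578, -0.2365, 0.1543]
tcp_rot: [[-0.865, 0.307, 0.397], [0.277, 0.952, -0.132], [-0.419, -0.004, -0.908]]
contact_force: [-0.1, -0.0, 0.1]
width: 0.0428
```

```bash
python3 s2.py 4 | cut -c1-200; python3 - <<'E'
from h import *
import cv2
s=r.sense();np.savez("w3.npz",p=s["tool_pos"],R=s["tcp_rot"])
w=r.get_image("wrist");t=r.get_image("side");a=r.get_image("top")
top=np.hstack([w[60:310,120:520],cv2.resize(t[130:330,160:480],(400,250))]);bot=cv2.resize(a[150:270,300:480],(600,400),interpolation=2)[:, :]
bot=np.hstack([bot[:350],np.zeros((350,200,3),np.uint8)])
cv2.imwrite("pics/w3.png",np.vstack([top,bot])[:,:,::-1])
E
```

```text
16.0 [ 1.395  0.252 -1.111  2.295  0.653  0.359  1.033] [ 0.4578 -0.2365  0.1543] [ 0.4592 -0.2374  0.1543]
1 rows tot turn [ 0.02 -0.04  0.05] shift [ 0.03 -0.01  0.01] | q [ 1.406  0.256 -1.119  2.295  0.649  0.353  1.047] mar 0.111 err 0.0000 [0.236 0.09 ]
3 rows tot turn [0. 0. 0.] shift [ 1.13 -0.36 -2.54] | q [ 1.034  0.366 -0.756  2.294  1.059  0.255  0.64 ] mar 0.095 err 0.0001 [0.179 0.091]
1 rows tot turn [0. 0. 0.] shift [ 0.    0.   -0.44] | q [ 0.98   0.378 -0.697  2.302  1.147  0.231  0.55 ] mar 0.071 err 0.0000 [0.173 0.095]
3 rows tot turn [-0.   -0.   -2.44] shift [0.02 0.04 0.  ] | q [ 0.777  0.358 -0.6    2.305  1.278  0.38  -0.005] mar 0.102 err 0.0000 [0.195 0.099]
3 rows tot turn [ 0.  -0.  -2.5] shift [0.03 0.03 0.  ] | q [ 0.664  0.386 -0.591  2.259  1.188  0.583 -0.319] mar 0.166 err 0.0001 [0.204 0.096]
3 rows tot turn [-0.  -0.  -2.5] shift [0.04 0.02 0.  ] | q [ 0.58   0.434 -0.573  2.177  1.049  0.768 -0.556] mar 0.226 err 0.0001 [0.2   0.086]
1 rows tot turn [ 0.    0.   -0.37] shift [0.01 0.   0.  ] | q [ 0.57   0.442 -0.569  2.162  1.027  0.794 -0.588] mar 0.298 err 0.0000 [0.199 0.084]
1 rows tot turn [0. 0. 0.] shift [0.  0.  0.4] | q [ 0.579  0.424 -0.578  2.157  1.002  0.803 -0.56 ] mar 0.303 err 0.0000 [0.205 0.081]
3 rows tot turn [0. 0. 0.] shift [-0.21  1.17  2.54] | q [ 0.594  0.304 -0.648  2.138  0.838  0.885 -0.441] mar 0.307 err 0.0001 [0.271 0.081]
0.07101659164030963 19
```

View pics/w3.png

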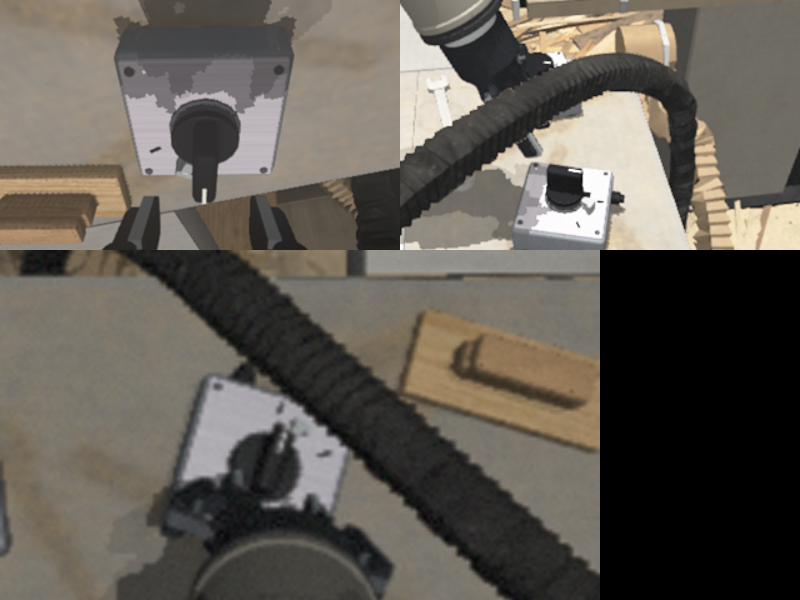

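The picture shows the bar centred between the fingers (bar x≈203, finger midline ≈205 in the wrist crop), the gripper clear of the hose in the top view, and the knob still at OFF. I'll approach along the tool axis now.

Request:
play_rows(
  series=[
    [[0, 0, 0], [0.3, -0.1, -0.63], 0],
    [[0, 0, 0], [0.3, -0.1, -0.63], 0],
    [[0, 0, 0], [0.3, -0.1, -0.63], 0],
    [[0, 0, 0], [0.3, -0.1, -0.63], 0],
    [[0, 0, 0], [0, 0, 0], 0.2],
  ],
)

```text
time_s: 16.77
tool_pos: [0.4898, -0.2435, 0.0913]
tcp_rot: [[-0.866, 0.302, 0.398], [0.274, 0.953, -0.129], [-0.419, -0.003, -0.908]]
contact_force: [-0.3, 0.3, 0.3]
width: 0.0343
```

Request:
play_rows(
  series=[
    [[0, 0, 0], [-0.03, -0.11, 0], 0.2],
    [[0, 0, 0], [0, 0, 0], 1],
    [[0, 0, 0], [0, 0, 0], 1],
    [[0, 0, 0], [0, 0, 0], 1],
    [[0, 0, 0], [0, 0, 0], 1],
  ],
)

```text
time_s: 17.4
tool_pos: [0.4887, -0.2473, 0.0924]
tcp_rot: [[-0.865, 0.305, 0.4], [0.275, 0.952, -0.13], [-0.42, -0.003, -0.907]]
contact_force: [-3.6, 6.3, 4.4]
width: 0.0151
```

```bash
python3 - <<'E'
from h import *
np.set_printoptions(precision=3,suppress=True)
s=r.sense();print(s["tool_pos"],s["contact_force"],s["moment"],s["width"],s["qpos"])
E
```

```text
[ 0.489 -0.247  0.092] [-3.644  6.303  4.424] [1.134 0.565 0.466] 0.0151084419769557 [ 1.036  0.367 -0.762  2.288  1.047  0.266  0.647]
```

Request:
play_rows(
  series=[
    [[0, 0, 0], [0, 0.03, -0.25], 1],
    [[0, 0, 0], [0, 0, -0.2], 1],
    [[0, 0, 0], [0, 0, 0], 1],
  ],
)

```text
time_s: 17.77
tool_pos: [0.4893, -0.2469, 0.0821]
tcp_rot: [[-0.864, 0.305, 0.401], [0.274, 0.952, -0.132], [-0.422, -0.004, -0.907]]
contact_force: [-13.0, 7.6, 29.7]
width: 0.0145
```

Request:
play_rows(
  series=[
    [[0, 0, -0.6], [0, 0.01, 0], 1],
    [[0, 0, -0.7], [0, 0.01, 0], 1],
    [[0, 0, -0.7], [0, 0.01, 0], 1],
    [[0, 0, -0.7], [0, 0.01, 0], 1],
  ],
)

```text
time_s: 18.27
tool_pos: [0.4894, -0.2463, 0.0823]
tcp_rot: [[-0.7, 0.637, 0.324], [0.576, 0.771, -0.271], [-0.422, -0.003, -0.906]]
contact_force: [-4.7, 3.0, 15.5]
width: 0.0146
```

Request:
play_rows(
  series=[
    [[0, 0, -0.7], [0, 0.01, -0.02], 1],
    [[0, 0, -0.7], [0.01, 0.01, 0], 1],
    [[0, 0, -0.7], [0.01, 0, 0], 1],
    [[0, 0, -0.7], [0.01, 0, 0], 1],
    [[0, 0, -0.7], [0.01, 0, 0], 1],
    [[0, 0, -0.7], [0.01, 0, 0], 1],
    [[0, 0, -0.7], [0.01, 0, 0], 1],
    [[0, 0, 0], [0, 0, 0], 1],
  ],
)

```text
time_s: 19.27
tool_pos: [0.4906, -0.2459, 0.0821]
tcp_rot: [[-0.179, 0.981, 0.08], [0.889, 0.196, -0.414], [-0.422, -0.002, -0.907]]
contact_force: [-11.0, 8.6, 35.0]
width: 0.0149
```

```bash
python3 - <<'E'
from h import *
import cv2
s=r.sense();R=s["tcp_rot"];print(np.degrees(np.arctan2(-R[0,1],R[1,1])),s["tool_pos"],s["contact_force"],s["moment"],s["qpos"].round(2))
w=r.get_image("wrist");t=r.get_image("side")
cv2.imwrite("pics/w4.png",np.hstack([cv2.resize(w[100:350,120:520],(400,250)),cv2.resize(t[180:340,190:446],(400,250))])[:,:,::-1])
E
```

```text
-78.71017719456205 [ 0.49057412 -0.24593708  0.08209929] [-11.0469435    8.59282307  35.03928753] [-1.0954427   2.03643946 -1.0042182 ] [ 0.57  0.43 -0.56  2.16  1.02  0.78 -0.56]
```

View pics/w4.png

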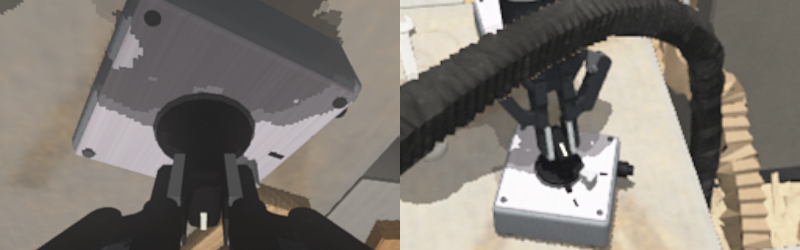

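The knob is turned to about -78.7° (61° of turn), with the pointer at the ON mark. Next I let it spring out while still held, then open and back off along the tool axis.

Request:
play_rows(
  series=[
    [[0, 0, 0], [0, 0, 0.25], 1],
    [[0, 0, 0], [0, 0, 0.2], 1],
    [[0, 0, 0], [0, 0, 0], 0.6],
    [[0, 0, 0], [0, 0, 0], 0.2],
    [[0, 0, 0], [0, 0, 0], 0.2],
  ],
)

```text
time_s: 20.0
tool_pos: [0.49, -0.2455, 0.0911]
tcp_rot: [[-0.181, 0.98, 0.08], [0.89, 0.198, -0.412], [-0.419, -0.004, -0.908]]
contact_force: [0.7, -0.1, 0.7]
width: 0.0341
```

Request:
play_rows(
  series=[
    [[0, 0, 0], [-0.06, 0.3, 0.65], 0.2],
    [[0, 0, 0], [-0.06, 0.3, 0.65], 0.2],
    [[0, 0, 0], [-0.06, 0.3, 0.65], 0.2],
    [[0, 0, 0], [-0.06, 0.3, 0.65], 0.2],
    [[0, 0, 0], [0, 0.8, 0.3], 0.2],
    [[0, 0, 0], [0, 0.8, 0.3], 0.2],
    [[0, 0, 0], [0, 0, 0], 0.2],
  ],
)

```text
time_s: 20.88
tool_pos: [0.4848, -0.1732, 0.1716]
tcp_rot: [[-0.184, 0.98, 0.082], [0.889, 0.201, -0.411], [-0.419, -0.003, -0.908]]
contact_force: [1.4, -0.0, -0.2]
width: 0.0341
```

```bash
python3 - <<'E'
from h import *
import cv2
s=r.sense();print(s["time_s"],s["tool_pos"],s["contact_force"])
a=r.get_image("top");t=r.get_image("side")
cv2.imwrite("pics/w5.png",np.hstack([cv2.resize(a[170:270,240:440],(400,200),interpolation=2),cv2.resize(t[240:340,220:420],(400,200),interpolation=2)])[:,:,::-1])
E
```

```text
20.875 [ 0.48478835 -0.17324074  0.17160264] [ 1.40058521 -0.04626792 -0.21303364]
```

View pics/w5.png

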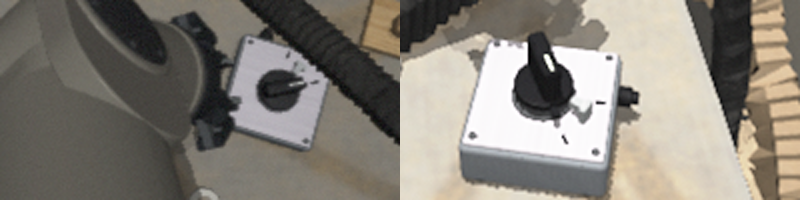

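The top view shows the bar pointing at the ON mark: skirt centre (279,90), pointer end (305,84), about -77°. The side view shows the lug past the bridge, by the ON mark, and the skirt standing out. The hand is clear, so I'll hand in.

```bash
python3 -c "
from cell import r
print(r.finish_job())"
```

```text
the job is handed in; nothing more can be done
None
```

The dust extraction knob now stands at its ON mark, and I handed the job in at about 21 s of the 29 s allowed. No verdict is reported.

**What I did:** A vertical hand would have hit the black hose beside the knob, so I gripped the bar with the tool tilted about 25°. My first approach, at 30°, ran into joint limits. I backed off and came in again with the elbow on the other side. I then pushed the knob in about 10 mm while its pointer was still at OFF, and turned it about 61° clockwise. I let it spring out while still held, opened the fingers and backed away.

**Last checks:**
- **Turn:** The tool turned from about -17.5° to -78.7°. The final top view puts the pointer at about -77°, and the ON mark is at about -75° to -77°.
- **Pushed in before the turn:** The tool dropped 10.3 mm and the upward force rose to 30 N, which fits the plunger at its stop. I have no direct reading of the plunger.
- **Sprung out:** The tool rose back about 9 mm with the knob still gripped. The side view shows the skirt standing clear, but I did not measure its height.
- **Nothing touched:** The force reading after backing off was about 1.4 N or less, which I take as noise.
- **Timer dial:** I never went near it with the fingers, but I did not re-measure it, because the arm hid it in the last picture.

**Did not agree or was left unexplained:**
- The measured tool position and my fitted arm model differed by up to about 1.5 mm near the knob. I went by the measured position.
- The reading at the end of the turn was 35 N up and a moment of -1.0 N m, more than the spring alone explains.

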